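Damp-check the backgammon board with the meter from the locked box

ROBOT

A 6-joint arm with a two-finger parallel gripper is mounted at the origin on the work surface. World frame = base frame: x ahead of the robot, y to its left, z up, the work surface at z = 0. Lengths are in m, angles in degrees, forces in N, time in s.
With the tool pointing down it reaches from about 0.35 to 0.975 m from the base axis. Payload 17.4 kg.
Tool frame: the origin (TCP) lies between the finger pads; the fingertips stand tip_extent ahead of it and the grasp point (between the pads) lies 11 mm behind it (tip_extent is the distance from the TCP to the fingertips, in m); z points along the fingers, y is the line along which they close (so a half turn about z gives the same grasp; the last joint's range is limited). The gripper opens to 85 mm and grips with 20 to 120 N. Pads are 22 mm wide; open, the fingers measure 114 mm over their backs; the gripper's body (76 mm by 85 mm) begins 54 mm behind the grasp point. The pads swing forward as they close: fully open they stand 13 mm farther back than shut.
Start: joints at [-68.342, 6.646, 82.598, -0, 90.757, -2.166], TCP at [0.273, -0.617, 0.239] pointing down, gripper open.
Joint ranges: [-162.19, 162.19], [-47.58, 125.68], [4.15, 143.07], [-65.23, 245.23], [0.69, 171.88], [-170.13, 170.13]. Speed limits (degrees/s): [108.29, 108.29, 127.2, 180, 180, 180].

INTERFACE

Orientations are given as [roll, pitch, yaw] about the fixed x, y, z axes, in that order (R = Rz(yaw) Ry(pitch) Rx(roll)).
In Python, from workcell import * gives the robot as it stands.
- The arm moves only by the shell command python3 -m inch 'ROWS' [FORCE]. ROWS is JSON, a list of rows, each an object of numbers: "wx", "wy", "wz": the turn, a rotation vector about the tool's x, y, z normalised to -1 to 1, where 1 is 90 degrees; "x", "y", "z": the shift along the tool's x, y, z normalised to -1 to 1, where 1 is 0.12 m; "hand": the opening, from 0 (shut) to 1 (fully open). A call has 1 to 5 rows; each row shifts and turns the commanded pose from where the row before left it, along the tool's axes as they then stand; what a row does not reach is not made up. A row lasts 1/10 s, in which the tool goes at most 50 mm and 8.59 degrees, less where a joint would pass 70% of its speed; a pose out of reach is approached as far as the arm can. A call with a number of a shift or a turn outside -1 to 1 is refused whole. A call with a gripper value outside its range is refused whole. The fingers move at their own pace and stop on an object; FORCE is the grip in N (left out, the last holds). Time passes only in rows, so rows that do not move let the fingers close. It gives the time, the measured TCP pose, the force, the opening and the grip force at its end, in the units of the state.
- get_state(): the state, without advancing time (a new reading comes with each control period).
- get_image(name): name is "scene" or "top" or "wrist"; returns the picture (480x640x3 uint8, blue, green, red); there is no depth.
- camera_model(name): a dict with "K" (3x3 intrinsics, pixels), "pose" (4x4, takes a point from camera to world coordinates); the wrist camera has in their place "tool_from_camera" (4x4, takes a point from camera to tool coordinates, whose origin is the TCP and whose axes are the flange's). Camera axes: x right, y up, looking along -z (the intrinsics and any distortion apply to the point x, -y, -z); pixel columns grow to the right and rows downward; lengths in m; the calibration is good to about 2 mm. A picture is of the moment at which its call begins: read the wrist's pose just before it. camera_model takes no time and is no camera call.
- finish_job(): hands the job in; it is judged then, once.
The state is a dict: "time_s": time; "qpos": joint angles; "qd": joint speeds; "effort": joint torques, N m; "tcp_pos": TCP position; "eef_rot": TCP orientation; "wrist_force": force on the tool from outside, world axes, zero at the start; "moment": the same for the moment, N m; "grip_width": opening from 0.0 (shut) to 1.0 (fully open); "gripper_force": force on a finger pad.
Only numpy, scipy, OpenCV 4.12 (cv2) and the standard library are available. Lean on these libraries where they do the work, as an engineer would, in place of code of your own. Each camera call takes 0.05 s, during which the arm holds its last target. There are 200 camera calls.

TASK

Check the near half of the backgammon board for damp: clear every loose checker off its playing field into the side tray of that same half, unlock the sliding-lid box with the key from its stand, slide the lid open, take out the moisture meter and, holding it upright, press its sprung foot lightly on each of the three paper dots, one after another from the left end of the board (the end nearest the box) to the right. Then stand the meter back in its rest in the box, slide the lid shut, turn the key back to lock the box and put the key back in its stand, fully home. A checker may get knocked about while you work, so see that they are all in the tray at the end, and do not disturb the tea glass, the sugar bowl or the dice tower.

Things in the scene. Friction and masses are not known exactly. Their poses are not given: they have to be found in the camera images.
- board: open wooden backgammon board, 512 x 400 mm, fixed. Origin at table height under the middle of the hinge; y along the hinge (+y = left end, nearest the box), -x = near half. Near half, x in mm: hinge rim 0 to -10, playing field -10 to -194, divider -194 to -200 (28 high), side tray -200 to -246, rim -246 to -256; inside y -190 to 190. Floors 12 mm, rims 38 mm above the table. Far tray's checkers are fixed
- tray (a point): middle of the floor of the near half's side tray (12 mm above the table), axes as the board's: the tray is 46 mm wide (x) and 380 mm long (y)
- dot1_c (a point): centre of the top of the left (+y, first) paper dot, a round white sticker of 16 mm diameter on the floor of the near half's playing field; a checker may cover it at the start
- dot2_c (a point): centre of the top of the middle (second) paper dot, a round white sticker of 16 mm diameter on the floor of the near half's playing field; a checker may cover it at the start
- dot3_c (a point): centre of the top of the right (-y, third) paper dot, a round white sticker of 16 mm diameter on the floor of the near half's playing field; a checker may cover it at the start
- checker1: loose brown wooden checker, a flat disc of 30 mm diameter, 10 mm thick, 12 g, lying in the near half's playing field; origin at the centre of its underside. Two to four of the four are present; absent ones read None from the start
- checker2: loose brown wooden checker, a flat disc of 30 mm diameter, 10 mm thick, 12 g, lying in the near half's playing field; origin at the centre of its underside. Two to four of the four are present; absent ones read None from the start
- checker3: loose brown wooden checker, a flat disc of 30 mm diameter, 10 mm thick, 12 g, lying in the near half's playing field; origin at the centre of its underside. Two to four of the four are present; absent ones read None from the start
- checker4: loose brown wooden checker, a flat disc of 30 mm diameter, 10 mm thick, 12 g, lying in the near half's playing field; origin at the centre of its underside. Two to four of the four are present; absent ones read None from the start
- box: wooden box 200 (x) x 150 (y) x 112 mm high, fixed; origin under its middle at table height, x pointing away from the robot. A fixed top strip with the lock covers x -100 to -50 mm, the sliding lid the rest. Inside 134 mm wide, floor 8 mm up; lid open, the mouth is x -50 to 65 mm. A 60 x 80 mm cork block, top 38 mm up, is the meter's rest; lock case inside back to x -38 mm
- keyhole (a point): middle of the keyhole's mouth in the brass lock in the top strip, 112 mm above the table, 75 mm from the box's middle towards the robot; axes as the box's (they do not turn). The key goes straight down. The slot, when locked, runs along the box's x: 12.6 x 5.6 mm, 30 mm deep, 1.6 mm lead-in chamfer; it turns with the key
- plug (a joint): turn of the lock, rad: 0 locked (as at the start), up to 1.3 against its stop, clockwise seen from above opens. The bolt follows it and is clear of the lid from about 1.1; the lock stays where it is left and turning takes about 0.05 N m. The key has about 0.15 rad of play in it
- lid (a joint): sliding lid: 0 shut, up to 0.115 m open, slides along the box's +x (away from the lock), about 1.5 N, stays where it is left. While locked it has 4 mm of play; the bolt can go home only with the lid within 4 mm of shut. A steel tab hangs 34 mm below the lid, 48 to 54 mm from the middle of the pull towards the lock, at y 24 to 42 mm of the box
- lid_grip (a point): top middle of the wooden pull on the lid, 134 mm above the table, moving with the lid; the pull is a bar 40 mm along the box's x, 14 mm across and 24 mm high, on the lid's top face, which is 110 mm above the table. Shut, it lies 10 mm from the box's middle towards the lock
- key_stand: wooden block 56 x 56 x 40 mm high, fixed; origin under its middle, x along its slot. The key stands blade down in the slot (12.6 x 5.6 mm, 32 mm deep, 1.6 mm lead-in chamfer), its tip then 12 mm above the table
- key: key, 62 mm long, 30 g, standing upright, blade down. Origin at the centre of the blade's lower end, z up towards the head. Blade 11 mm (its x) by 4 mm (its y), 28 mm long; head a black block 34 mm (x) by 9 mm (y) by 34 mm (z 28 to 62 mm). Fully home in stand or lock, the underside of the head rests on the top face
- meter: moisture meter, a grey upright block 26 x 26 x 62 mm, 90 g, with a sprung steel foot below. Origin at the centre of the block's underside (the shoulder), z up. It stands in the box with its shoulder on the cork rest and its foot down the hole; its top is then 100 mm above the table
- meter_tip (a joint): how far the sprung foot is pushed up into the meter, m: 0 out, 0.008 fully in; about 0.7 N to start it and 350 N/m on top
- meter_foot (a point): lowest point of the sprung foot, a rod of 8 mm diameter with a round end; 24 mm below the shoulder when out
- rest (a point): middle of the top of the cork rest in the box, 38 mm above the table and 12 mm beyond the box's middle; the hole in it for the foot is 18 mm wide and goes down to the floor, 30 mm. Axes as the box's
- tea_glass: tulip-shaped tea glass on its saucer (110 mm wide, 92 mm high), left alone; origin under its middle
- sugar_bowl: white ceramic sugar bowl with lid (94 mm wide, 84 mm high), left alone; origin under its middle
- dice_tower: clear acrylic dice tower, 90 x 90 x 180 mm with a hanging door at its foot, left alone; origin under its middle

How it is judged:
By the outcome, as a careful person would: the job done as asked, in the order asked, and still so for the second after the job is handed in, with the robot touching nothing.
Of checker1, checker2, checker3, checker4 only 2 to 4 are there at a start; the rules pass over those that are not, and their reading is None.
At some moment in a run one of checker1, checker2, checker3, checker4 may be knocked a few centimetres aside while the robot is not near it.
It also fails if it takes over 208 s, if anything falls off the work surface, if the arm or the gripper's body presses on something with over 40 N, if the wrist force passes 120 N, or if a joint passes its speed limit or range.

## Working session

There is one attempt and no reset: what is moved stays moved. The work goes in short steps, Python scripts to look and compute and a shell command to move; the robot and the scene stay as the last step left them, time stands still between calls to the robot, and variables do not carry over. Pictures are saved under pics/ and viewed, at most 14 in all, crops included, and the job is handed in when it is done.

```bash
ls; mkdir -p pics; python3 - <<'E'
from workcell import *
import cv2, numpy as np
s=get_state(); print(s)
for n in("top","scene","wrist"):
    cv2.imwrite(f"pics/{n}0.png",get_image(n)); m=camera_model(n); print(n,{k:(np.round(v,4).tolist() if hasattr(v,'__len__') else v) for k,v in m.items()})
E
```

```text
pics
{'time_s': 0.0, 'qpos': array([-6.83413285e+01,  6.67444271e+00,  8.26358767e+01, -5.39739023e-04,
        9.07547326e+01, -2.16489377e+00]), 'qd': array([ 0.03674857,  0.00143939, -0.05819005, -0.01343439, -0.14334454,
        0.12386802]), 'effort': array([-9.03035798e-04, -7.31987643e+01, -6.32491922e+01, -7.90103581e-05,
        6.27515634e-03,  1.38884752e-05]), 'tcp_pos': array([ 0.27258204, -0.61732504,  0.238557  ]), 'eef_rot': array([-1.79934974e+02, -1.91806016e-03,  2.38235574e+01]), 'wrist_force': array([ 0.31246919,  0.13675964, -0.90019236]), 'moment': array([-0.04468666, -0.0516138 ,  0.03114375]), 'gripper_force': 0.0, 'grip_width': 0.9984934799073121}
top {'K': [[496.9488, 0.0, 316.184], [0.0, 496.9488, 233.3099], [0.0, 0.0, 1.0]], 'pose': [[0.0178, 0.987, -0.1594, 0.3], [-0.9998, 0.0182, 0.0015, 0.0766], [0.0043, 0.1594, 0.9872, 1.4237], [0.0, 0.0, 0.0, 1.0]]}
scene {'K': [[543.4163, 0.0, 321.4109], [0.0, 543.4163, 233.346], [0.0, 0.0, 1.0]], 'pose': [[0.5048, -0.6412, 0.5779, 1.1964], [0.8632, 0.3744, -0.3386, -0.3226], [0.0008, 0.6698, 0.7425, 0.9656], [0.0, 0.0, 0.0, 1.0]]}
wrist {'K': [[374.3777, 0.0, 320.6436], [0.0, 374.3777, 243.0827], [0.0, 0.0, 1.0]], 'tool_from_camera': [[-0.0004, 0.9531, 0.3026, 0.0765], [1.0, 0.0004, 0.0001, 0.0006], [-0.0001, 0.3026, -0.9531, -0.1341], [0.0, 0.0, 0.0, 1.0]]}
```

View pics/top0.png

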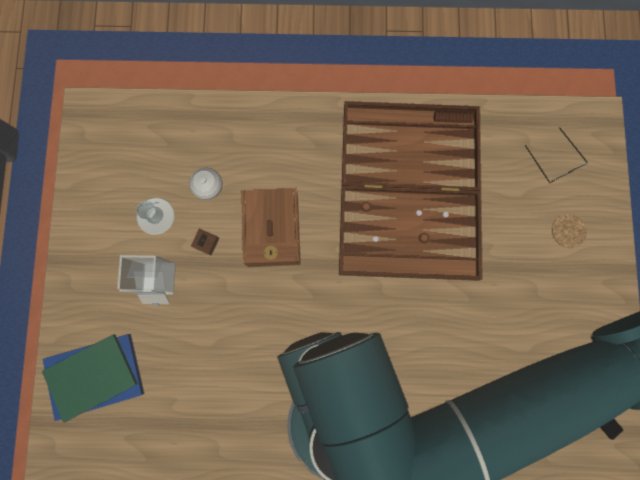

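View pics/scene0.png

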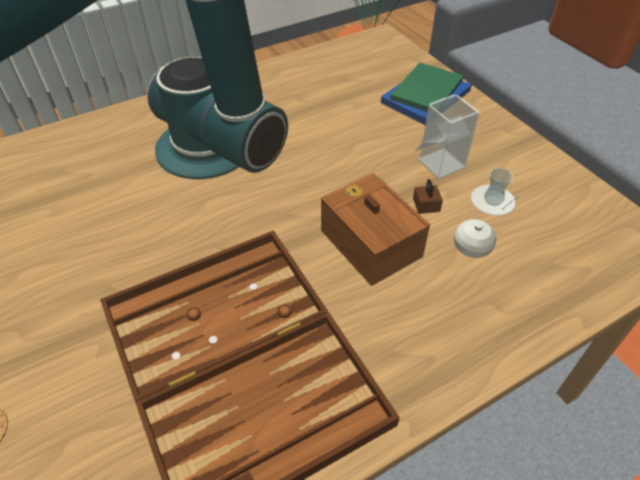

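```bash
cat > h.py <<'E'
from workcell import *
import cv2, numpy as np
from scipy.spatial.transform import Rotation as R
def T(s=None):
    s=s or get_state(); M=np.eye(4); M[:3,:3]=R.from_euler('xyz',s['eef_rot'],degrees=True).as_matrix(); M[:3,3]=s['tcp_pos']; return M
def cam(n,M=None):
    m=camera_model(n); return np.array(m['K']), (np.array(m['pose']) if n!='wrist' else M@np.array(m['tool_from_camera']))
def pt(n,uv,z,M=None):
    K,P=cam(n,M); d=np.array([(uv[0]-K[0,2])/K[0,0],-(uv[1]-K[1,2])/K[1,1],-1]); d=P[:3,:3]@d; return P[:3,3]+d*(z-P[2,3])/d[2]
def snap(n,name):
    s=get_state(); M=T(s); im=get_image(n); cv2.imwrite(f'pics/{name}.png',im); np.save(f'pics/{name}.npy',M); return im,M
def load(name): return cv2.imread(f'pics/{name}.png'),np.load(f'pics/{name}.npy')
def show(im,name): cv2.imwrite(f'pics/{name}.png',im)
def blobs(mask,a=8,b=1e9):
    n,l,st,c=cv2.connectedComponentsWithStats(mask.astype(np.uint8)); return [(c[i].round(1).tolist(),st[i].tolist()) for i in range(1,n) if a<=st[i,4]<=b]
def need(x,y,z=None,yaw=None):
    """shift/turn from measured pose, in move units"""
    s=get_state(); M=T(s); d=np.array([x,y,M[2,3] if z is None else z])-M[:3,3]
    w=0 if yaw is None else -((yaw-s['eef_rot'][2]+180)%360-180)/90
    print('t%.1f tcp'%s['time_s'],(s['tcp_pos']*1000).round(1),'rpy',s['eef_rot'].round(2),'| need x,y,z',(M[:3,:3].T@d/.12).round(3),'wz %.3f'%w,'| F',s['wrist_force'].round(1),'g %.3f %.0f'%(s['grip_width'],s['gripper_force']))
E
python3 - <<'E'
from h import *
import workcell; print([k for k in dir(workcell) if 'tip' in k.lower() or not k.startswith('_')])
p=lambda u,v,z:pt('top',(u,v),z).round(4)[:2]
print('board corners',p(345,102,.038),p(480,105,.038),p(481,278,.038),p(340,275,.038))
im=cv2.imread('pics/top0.png'); w=(im.min(2)>190); w[:, :340]=0
for c,st in blobs(w,3,60): print('dot',c,st[4],p(*c,.012))
print('chk',p(367,207,.022),p(424,238,.022))
print('stand',p(205,241,.06),'lock',p(271,253,.112),'pull',p(270,227,.134))
print('box top corners',p(242,190,.112),p(297,188,.112),p(299,264,.112),p(244,266,.112))
print('bowl',p(206,184,.06),'glass',p(155,216,.01),'tower top/bottom',p(137,273,.18),p(155,290,0))
E
```

```text
['IKError', 'camera_model', 'finish_job', 'get_image', 'get_state', 'tip_extent']
board corners [ 0.9178 -0.0035] [ 0.9162 -0.4021] [ 0.406  -0.3871] [0.4073 0.0061]
chk [ 0.6058 -0.0706] [ 0.5184 -0.2335]
stand [0.4929 0.3821] lock [0.4566 0.1937] pull [0.5228 0.1966]
box top corners [0.6269 0.2778] [0.6353 0.1289] [0.4287 0.1187] [0.4207 0.2639]
bowl [0.6554 0.388 ] glass [0.5704 0.5418] tower top/bottom [0.3921 0.5207] [0.358  0.5302]
```

```bash
python3 -c "
import cv2
im=cv2.imread('pics/top0.png'); cv2.imwrite('pics/topc.png',cv2.resize(im[165:305,180:500],None,fx=2.5,fy=2.5,interpolation=cv2.INTER_CUBIC))"
```

```text
(no output)
```

View pics/topc.png

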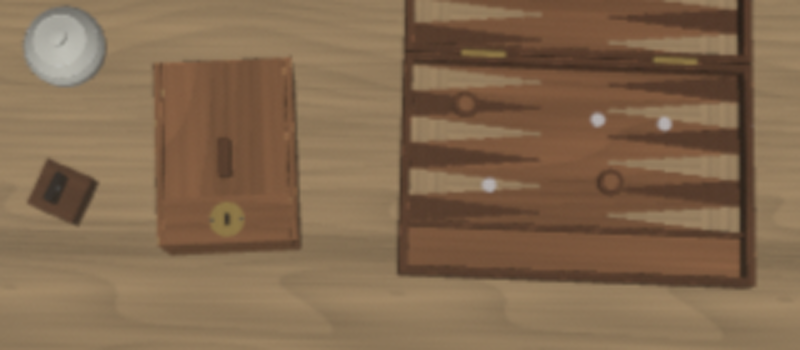

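The crop shows the sugar bowl at the upper left, the key stand at about (62,190), and the box with its pull at (225,157) and lock at (227,219). On the near half are dots at (488,185), (598,120) and (664,124), and two checkers at (465,103) and (610,182).

```bash
python3 -c "from workcell import *;print('tip',tip_extent)"
python3 -m inch '[{"wz":0.07,"z":-0.23},{"wz":0.07,"z":-0.23},{"wz":0.07,"z":-0.23},{"wz":0.07,"z":-0.23},{"x":0.2,"y":-0.3}]' >/dev/null
python3 -m inch '[{"x":0.23,"y":-0.33},{"x":0.23,"y":-0.33},{"x":0.23,"y":-0.33},{"x":0.23,"y":-0.33},{"x":0.23,"y":-0.33}]' >/dev/null
python3 -m inch '[{"x":0.23,"y":-0.33},{"x":0.23,"y":-0.33},{"x":0.23,"y":-0.33},{"x":0.23,"y":-0.33},{"x":0.23,"y":-0.33}]' >/dev/null
python3 -m inch '[{},{},{"hand":0.6}]'
python3 - <<'E'
from h import *
need(.55,-.19,.35,-1.5)
im,M=snap('wrist','w1'); print(M[:3,3])
E
```

```text
tip 0.008
t0.1 tcp [ 272.6 -617.3  238.7] rpy [-179.94   -0.     23.82] | need x,y,z [ 3.553 -2.325 -0.925] wz 0.281 | F [-1.3 -0.6 -0. ] g 1.005 0
[ 0.27259112 -0.61733389  0.23870232]$[0]: bad value
$[0]: bad value
$[0]: bad value
$[0]: bad value
```

View pics/w1.png

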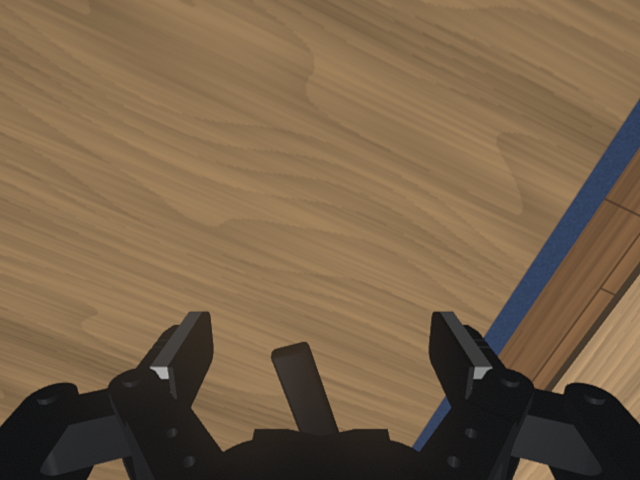

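The wrist view shows the pads at (190,350) and (455,350) over bare table, because the arm hasn't moved. The rows were refused, so I'll try with every key given.

```bash
python3 -m inch '[{"wx":0,"wy":0,"wz":0.07,"x":0,"y":0,"z":-0.23,"hand":1}]'; python3 -m inch -h | head -20
```

```text
time_s: 0.3
tcp_pos: [0.2723, -0.6166, 0.263]
eef_rot: [-179.7, 0.0, 17.5]
wrist_force: [-0.2, 0.3, 0.4]
grip_width: 1.003
gripper_force: 0.0invalid input: not JSON, or not a number
```

```bash
python3 -m inch '[{"wx":0,"wy":0,"wz":0.07,"x":0,"y":0,"z":-0.23,"hand":1},{"wx":0,"wy":0,"wz":0.07,"x":0,"y":0,"z":-0.23,"hand":1},{"wx":0,"wy":0,"wz":0.07,"x":0,"y":0,"z":-0.23,"hand":1},{"wx":0,"wy":0,"wz":0,"x":0.2,"y":-0.3,"z":0,"hand":1},{"wx":0,"wy":0,"wz":0,"x":0.23,"y":-0.33,"z":0,"hand":1}]' >/dev/null
python3 -m inch '[{"wx":0,"wy":0,"wz":0,"x":0.23,"y":-0.33,"z":0,"hand":1},{"wx":0,"wy":0,"wz":0,"x":0.23,"y":-0.33,"z":0,"hand":1},{"wx":0,"wy":0,"wz":0,"x":0.23,"y":-0.33,"z":0,"hand":1},{"wx":0,"wy":0,"wz":0,"x":0.23,"y":-0.33,"z":0,"hand":1},{"wx":0,"wy":0,"wz":0,"x":0.23,"y":-0.33,"z":0,"hand":1}]' >/dev/null
python3 -m inch '[{"wx":0,"wy":0,"wz":0,"x":0.23,"y":-0.33,"z":0,"hand":1},{"wx":0,"wy":0,"wz":0,"x":0.23,"y":-0.33,"z":0,"hand":1},{"wx":0,"wy":0,"wz":0,"x":0.23,"y":-0.33,"z":0,"hand":1},{"wx":0,"wy":0,"wz":0,"x":0.2,"y":-0.3,"z":0,"hand":1},{"wx":0,"wy":0,"wz":0,"x":0,"y":0,"z":0,"hand":0.6}]' >/dev/null
python3 -m inch '[{"wx":0,"wy":0,"wz":0,"x":0,"y":0,"z":0,"hand":0.6},{"wx":0,"wy":0,"wz":0,"x":0,"y":0,"z":0,"hand":0.6}]'
python3 - <<'E'
from h import *
need(.55,-.19,.35,-1.5)
im,M=snap('wrist','w2')
E
```

```text
time_s: 2.0
tcp_pos: [0.5788, -0.197, 0.3496]
eef_rot: [180.0, 0.0, -1.4]
wrist_force: [0.3, 0.5, 0.2]
grip_width: 0.605
gripper_force: 0.0
t2.0 tcp [ 578.8 -197.   349.6] rpy [ 1.7999e+02  1.0000e-02 -1.4100e+00] | need x,y,z [-0.242 -0.052 -0.003] wz 0.001 | F [0.3 0.5 0.2] g 0.605 0
```

View pics/w2.png

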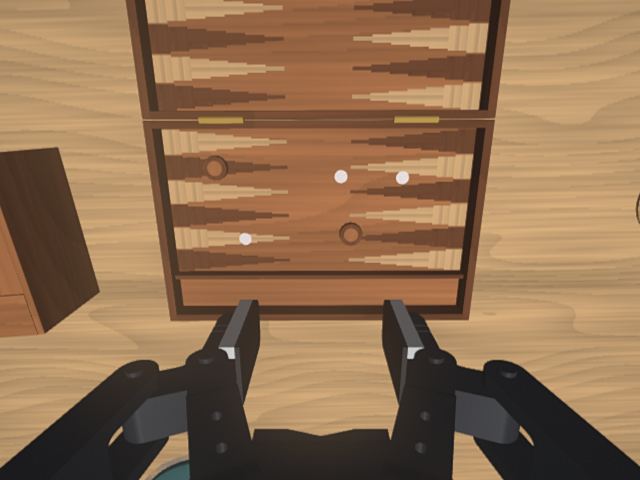

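Only two checkers are on the field, at (215,168) and (350,234). The dots are at (245,239), (341,176) and (402,178), and the tray runs along row 291.

```bash
python3 - <<'E'
from h import *
im,M=load('w2')
p=lambda u,v,z:(pt('wrist',(u,v),z,M)*1000).round(1)[:2]
w=im.min(2)>190
for c,st in blobs(w,20,400): print('dot',c,st[4],p(*c,12/1000))
g=cv2.cvtColor(im,cv2.COLOR_BGR2GRAY)
cs=cv2.HoughCircles(g[130:270],cv2.HOUGH_GRADIENT,1,40,param1=80,param2=12,minRadius=9,maxRadius=17); 
for c in cs[0]: print('circ',c[0],c[1]+130,c[2],p(c[0],c[1]+130,.022))
print('hinge L/R',p(143,119,.038),p(495,118,.038),'near rim outer',p(172,320,.038),p(469,319,.038))
print('tray',p(322,293,.012), 'topdots',[ (pt('top',q,.012)*1000).round(1)[:2] for q in((375.2,239),(419.2,213),(445.6,214.6))], [ (pt('top',q,.022)*1000).round(1)[:2] for q in((366,206.2),(424,237.8))])
E
```

```text
dot [340.5, 176.2] 115 [ 593.  -223.2]
dot [401.9, 177.4] 119 [ 589.5 -300. ]
dot [245.0, 238.6] 97 [514.5 -96.7]
dot [229.6, 351.7] 72 [343.3 -59.4]
dot [411.3, 351.8] 71 [ 336.4 -324. ]
circ 215.5 167.5 13.0 [608.6 -70.8]
circ 448.5 166.5 15.2 [ 602.7 -354. ]
circ 349.5 235.5 9.6 [ 518.3 -233.6]
hinge L/R [666.2   0.7] [ 657.3 -396.9] near rim outer [411.3   4.9] [ 402.8 -391.7]
tray [ 433.5 -196.2] topdots [array([514.5, -95.3]), array([ 593.1, -223. ]), array([ 589.8, -299.5])] [array([608.1, -67.7]), array([ 519. , -233.5])]
```

```bash
python3 -m inch '[{"wx":0,"wy":0,"wz":0,"x":-0.0825,"y":0.053,"z":0.4,"hand":0.6},{"wx":0,"wy":0,"wz":0,"x":-0.0825,"y":0.053,"z":0.4,"hand":0.6},{"wx":0,"wy":0,"wz":0,"x":-0.0825,"y":0.053,"z":0.4,"hand":0.6},{"wx":0,"wy":0,"wz":0,"x":-0.0825,"y":0.053,"z":0.4,"hand":0.6},{"wx":0,"wy":0,"wz":0,"x":-0.0825,"y":0.053,"z":0.4,"hand":0.6}]' >/dev/null
python3 -m inch '[{"wx":0,"wy":0,"wz":0,"x":-0.0825,"y":0.053,"z":0.4,"hand":0.6},{"wx":0,"wy":0,"wz":0,"x":0,"y":0,"z":0,"hand":0.6},{"wx":0,"wy":0,"wz":0,"x":0,"y":0,"z":0.16,"hand":0.6},{"wx":0,"wy":0,"wz":0,"x":0,"y":0,"z":0.16,"hand":0.6},{"wx":0,"wy":0,"wz":0,"x":0,"y":0,"z":0,"hand":0.6}]' >/dev/null
python3 - <<'E'
from h import *
need(.5185,-.2335,.021,-1.3)
snap('wrist','w3')
E
```

```text
t3.0 tcp [ 518.9 -233.4   23.8] rpy [-1.7997e+02  4.0000e-02 -1.4300e+00] | need x,y,z [-0.003  0.001  0.023] wz -0.001 | F [-0.9  0.3  0.2] g 0.599 0
```

View pics/w3.png

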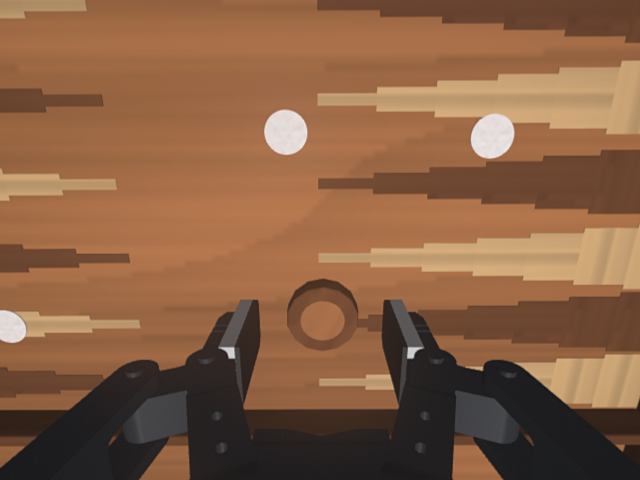

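The checker is centred between the pads at (322,314). I'll close on it and carry it to the tray.

```bash
python3 -m inch '[{"wx":0,"wy":0,"wz":0,"x":0,"y":0,"z":0.023,"hand":0.6},{"wx":0,"wy":0,"wz":0,"x":0,"y":0,"z":0,"hand":0.2},{"wx":0,"wy":0,"wz":0,"x":0,"y":0,"z":0,"hand":0.2},{"wx":0,"wy":0,"wz":0,"x":0,"y":0,"z":0,"hand":0.2},{"wx":0,"wy":0,"wz":0,"x":0,"y":0,"z":0,"hand":0.2}]' 25
python3 -m inch '[{"wx":0,"wy":0,"wz":0,"x":0,"y":0,"z":-0.35,"hand":0.2},{"wx":0,"wy":0,"wz":0,"x":-0.33,"y":0,"z":0,"hand":0.2},{"wx":0,"wy":0,"wz":0,"x":-0.34,"y":0,"z":0,"hand":0.2},{"wx":0,"wy":0,"wz":0,"x":0,"y":0,"z":0,"hand":0.2}]'
python3 - <<'E'
from h import *
need(.438,-.2335,.026,-1.3)
E
```

```text
time_s: 3.6
tcp_pos: [0.5195, -0.2333, 0.022]
eef_rot: [180.0, -0.1, -1.4]
wrist_force: [-1.5, -0.2, 5.9]
grip_width: 0.331
gripper_force: 24.2
time_s: 4.0
tcp_pos: [0.4357, -0.2309, 0.0631]
eef_rot: [180.0, 0.0, -1.4]
wrist_force: [0.1, -0.7, 0.3]
grip_width: 0.333
gripper_force: 24.8
t4.0 tcp [ 435.7 -230.9   63.1] rpy [ 1.7998e+02  1.0000e-02 -1.4300e+00] | need x,y,z [0.02  0.021 0.309] wz -0.001 | F [ 0.1 -0.7  0.3] g 0.333 25
```

```bash
python3 -m inch '[{"wx":0,"wy":0,"wz":0,"x":0.02,"y":0,"z":0.15,"hand":0.2},{"wx":0,"wy":0,"wz":0,"x":0,"y":0,"z":0.15,"hand":0.2},{"wx":0,"wy":0,"wz":0,"x":0,"y":0,"z":0,"hand":0.5},{"wx":0,"wy":0,"wz":0,"x":0,"y":0,"z":0,"hand":0.5},{"wx":0,"wy":0,"wz":0,"x":0,"y":0,"z":0,"hand":0.5}]'
python3 -m inch '[{"wx":0,"wy":0,"wz":0,"x":0,"y":0,"z":-0.4,"hand":0.5},{"wx":0,"wy":0,"wz":0,"x":0.278,"y":-0.276,"z":0,"hand":0.55},{"wx":0,"wy":0,"wz":0,"x":0.278,"y":-0.276,"z":0,"hand":0.6},{"wx":0,"wy":0,"wz":0,"x":0.278,"y":-0.276,"z":0,"hand":0.6},{"wx":0,"wy":0,"wz":0,"x":0.278,"y":-0.276,"z":0,"hand":0.6}]' >/dev/null
python3 -m inch '[{"wx":0,"wy":0,"wz":0,"x":0.278,"y":-0.276,"z":0,"hand":0.6},{"wx":0,"wy":0,"wz":0,"x":0,"y":0,"z":0,"hand":0.6},{"wx":0,"wy":0,"wz":0,"x":0,"y":0,"z":0,"hand":0.6}]'
python3 - <<'E'
from h import *
need(.6083,-.0695,.025,-1.3)
snap('wrist','w4')
im,M=load('w4')
g=cv2.cvtColor(im,cv2.COLOR_BGR2GRAY)[200:440]
cs=cv2.HoughCircles(g,cv2.HOUGH_GRADIENT,1,60,param1=80,param2=20,minRadius=20,maxRadius=40)
for c in (cs[0][:4] if cs is not None else []): print(c[0],c[1]+200,c[2],(pt('wrist',(c[0],c[1]+200),.022,M)*1000).round(1))
E
```

```text
time_s: 4.5
tcp_pos: [0.4416, -0.2314, 0.0277]
eef_rot: [180.0, -0.1, -1.4]
wrist_force: [0.2, -0.8, 0.1]
grip_width: 0.501
gripper_force: 0.0
time_s: 5.3
tcp_pos: [0.6123, -0.0689, 0.075]
eef_rot: [180.0, -0.0, -1.3]
wrist_force: [0.6, -0.2, -0.4]
grip_width: 0.599
gripper_force: 0.0
t5.3 tcp [612.3 -68.9  75. ] rpy [ 1.7999e+02 -1.0000e-02 -1.2800e+00] | need x,y,z [-0.033  0.006  0.416] wz 0.000 | F [ 0.6 -0.2 -0.4] g 0.599 0
319.5 279.5 25.8 [609.  -69.1  22. ]
```

```bash
python3 -m inch '[{"wx":0,"wy":0,"wz":0,"x":-0.028,"y":0,"z":0.21,"hand":0.6},{"wx":0,"wy":0,"wz":0,"x":0,"y":0,"z":0.21,"hand":0.6},{"wx":0,"wy":0,"wz":0,"x":0,"y":0,"z":0,"hand":0.2},{"wx":0,"wy":0,"wz":0,"x":0,"y":0,"z":0,"hand":0.2},{"wx":0,"wy":0,"wz":0,"x":0,"y":0,"z":0,"hand":0.2}]' 25
python3 -m inch '[{"wx":0,"wy":0,"wz":0,"x":0,"y":0,"z":0,"hand":0.2},{"wx":0,"wy":0,"wz":0,"x":0,"y":0,"z":-0.36,"hand":0.2},{"wx":0,"wy":0,"wz":0,"x":-0.35,"y":0,"z":0,"hand":0.2},{"wx":0,"wy":0,"wz":0,"x":-0.35,"y":0,"z":0,"hand":0.2},{"wx":0,"wy":0,"wz":0,"x":-0.35,"y":0,"z":0,"hand":0.2}]' >/dev/null
python3 -m inch '[{"wx":0,"wy":0,"wz":0,"x":-0.34,"y":0,"z":0,"hand":0.2},{"wx":0,"wy":0,"wz":0,"x":0,"y":0,"z":0,"hand":0.2},{"wx":0,"wy":0,"wz":0,"x":0,"y":0,"z":0,"hand":0.2}]'
python3 - <<'E'
from h import *
need(.4417,-.066,.028,-1.3)
E
```

```text
time_s: 5.85
tcp_pos: [0.6089, -0.0701, 0.026]
eef_rot: [180.0, -0.1, -1.4]
wrist_force: [-0.3, 0.4, 0.1]
grip_width: 0.333
gripper_force: 24.6
time_s: 6.65
tcp_pos: [0.4419, -0.0657, 0.0687]
eef_rot: [180.0, -0.2, -1.4]
wrist_force: [1.4, -0.7, 0.4]
grip_width: 0.33
gripper_force: 24.8
t6.7 tcp [441.9 -65.7  68.7] rpy [ 1.7997e+02 -1.7000e-01 -1.3900e+00] | need x,y,z [-0.002  0.002  0.339] wz -0.001 | F [ 1.4 -0.7  0.4] g 0.330 25
```

```bash
python3 -m inch '[{"wx":0,"wy":0,"wz":0,"x":0,"y":0,"z":0.165,"hand":0.2},{"wx":0,"wy":0,"wz":0,"x":0,"y":0,"z":0.165,"hand":0.2},{"wx":0,"wy":0,"wz":0,"x":0,"y":0,"z":0,"hand":0.5},{"wx":0,"wy":0,"wz":0,"x":0,"y":0,"z":0,"hand":0.5},{"wx":0,"wy":0,"wz":0,"x":0,"y":0,"z":0,"hand":0.5}]'
python3 -m inch '[{"wx":0,"wy":0,"wz":0,"x":0,"y":0,"z":-0.4,"hand":0.5},{"wx":0,"wy":0,"wz":0,"x":0,"y":0,"z":-0.4,"hand":0.5},{"wx":0,"wy":0,"wz":0,"x":0,"y":0,"z":-0.4,"hand":0.5},{"wx":0,"wy":0,"wz":0,"x":0,"y":0,"z":-0.4,"hand":0.5},{"wx":0,"wy":0,"wz":0,"x":0.01,"y":-0.37,"z":-0.17,"hand":0.5}]' >/dev/null
python3 -m inch '[{"wx":0,"wy":0,"wz":0,"x":0.01,"y":-0.385,"z":0,"hand":0.5},{"wx":0,"wy":0,"wz":0,"x":0.01,"y":-0.385,"z":0,"hand":0.5},{"wx":0,"wy":0,"wz":0,"x":0.01,"y":-0.385,"z":0,"hand":0.5},{"wx":0,"wy":0,"wz":0,"x":0.01,"y":-0.385,"z":0,"hand":0.5},{"wx":0,"wy":0,"wz":0,"x":0.01,"y":-0.385,"z":0,"hand":0.5}]' >/dev/null
python3 -m inch '[{"wx":0,"wy":0,"wz":0,"x":0.01,"y":-0.385,"z":0,"hand":0.5},{"wx":0,"wy":0,"wz":0,"x":0.01,"y":-0.385,"z":0,"hand":0.5},{"wx":0,"wy":0,"wz":0,"x":0.01,"y":-0.385,"z":0,"hand":0.5},{"wx":0,"wy":0,"wz":0,"x":0.01,"y":-0.385,"z":0,"hand":0.5},{"wx":0,"wy":0,"wz":0.087,"x":0,"y":0,"z":0,"hand":0.5}]' >/dev/null
python3 -m inch '[{"wx":0,"wy":0,"wz":0.087,"x":0,"y":0,"z":0,"hand":0.5},{"wx":0,"wy":0,"wz":0.087,"x":0,"y":0,"z":0,"hand":0.5},{"wx":0,"wy":0,"wz":0,"x":0,"y":0,"z":0,"hand":0.5},{"wx":0,"wy":0,"wz":0,"x":0,"y":0,"z":0,"hand":0.5}]'
python3 - <<'E'
from h import *
need(.466,.395,.24,-25)
snap('wrist','w5')
E
```

```text
time_s: 7.15
tcp_pos: [0.4425, -0.0657, 0.0289]
eef_rot: [180.0, -0.1, -1.4]
wrist_force: [0.4, -0.1, 0.3]
grip_width: 0.499
gripper_force: 0.0
time_s: 9.05
tcp_pos: [0.4648, 0.3943, 0.2409]
eef_rot: [-180.0, -0.0, -24.6]
wrist_force: [0.4, -0.0, 0.0]
grip_width: 0.496
gripper_force: 0.0
t9.1 tcp [464.8 394.3 240.9] rpy [-1.7995e+02 -2.0000e-02 -2.4630e+01] | need x,y,z [ 0.007 -0.009  0.008] wz 0.004 | F [ 0.4 -0.   0. ] g 0.496 0
```

View pics/w5.png

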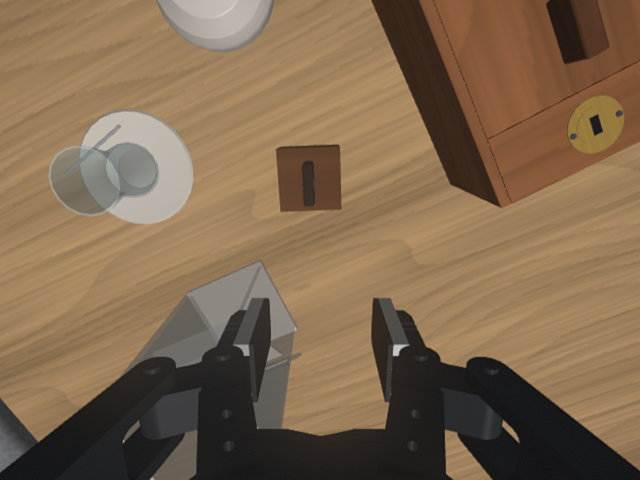

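The key stands upright in its stand at (309,184), the head running nearly vertically in the image. The lock is at (597,125), and the top of the dice tower has corners at (262,262) and (297,328).

```bash
python3 - <<'E'
from h import *
im,M=load('w5')
p=lambda u,v,z:(pt('wrist',(u,v),z,M)*1000).round(1)[:2]
m=im.max(2)<75; m[:, :282]=0; m[:,336:]=0; m[:150]=0; m[210:]=0
for c,st in blobs(m,60): print(c,st)
ys,xs=np.nonzero(m); r=cv2.minAreaRect(np.c_[xs,ys].astype(np.float32)); print(r)
b=cv2.boxPoints(r); P=np.array([p(*q,.074) for q in b]); print(P, 'ctr',P.mean(0))
for i in range(2): d=P[i+1]-P[i]; print(np.hypot(*d),np.degrees(np.arctan2(d[1],d[0])))
C=[p(*q,.04) for q in((276,149),(339,145),(341,209),(281,212))]; print('stand corners',C,np.mean(C,0))
print('tower top',p(262,262,.18),p(297,328,.18),p(188,294,.18))
print('lock',p(597,125,.112))
E
```

```text
[308.1, 183.0] [302, 161, 13, 45, 518]
((308.0, 183.0), (44.0, 12.0), 90.0)
[[515.6 386.1]
 [511.7 377.5]
 [479.7 392.4]
 [483.8 401.3]] ctr [497.7   389.325]
9.442986815621456 -114.3937393861633
35.298866837336284 155.03213592933443
stand corners [array([532.2, 405.1]), array([512.4, 353.9]), array([459.9, 375.1]), array([480.2, 426.1])] [496.175 390.05 ]
tower top [481.8 421.2] [436.4 421.5] [482.1 468.6]
lock [457.  193.2]
```

```bash
python3 -m inch '[{"wx":0,"wy":0,"wz":0,"x":0.025,"y":-0.035,"z":0.375,"hand":0.5},{"wx":0,"wy":0,"wz":0,"x":0.025,"y":-0.035,"z":0.375,"hand":0.5},{"wx":0,"wy":0,"wz":-0.029,"x":0,"y":0,"z":0,"hand":0.5},{"wx":0,"wy":0,"wz":0,"x":0,"y":0,"z":0,"hand":0.5}]'
python3 - <<'E'
from h import *
need(.497,.3897,.1,-22)
im,M=snap('wrist','w6')
p=lambda u,v,z:(pt('wrist',(u,v),z,M)*1000).round(1)[:2]
m=im.max(2)<75; n,l,st,c=cv2.connectedComponentsWithStats(m.astype(np.uint8))
for i in range(1,n):
    if st[i,4]>200: 
        print(c[i],st[i]); ys,xs=np.nonzero(l==i); b=cv2.boxPoints(cv2.minAreaRect(np.c_[xs,ys].astype(np.float32))); P=np.array([p(*q,.074) for q in b]); print(P.tolist(),P.mean(0),[np.degrees(np.arctan2(*(P[k+1]-P[k])[::-1])).round(1) for k in range(2)])
show(im[0:400,150:500],'w6c')
E
```

```text
time_s: 9.5
tcp_pos: [0.4734, 0.399, 0.1491]
eef_rot: [179.9, 0.1, -22.1]
wrist_force: [-0.4, 0.1, 0.4]
grip_width: 0.502
gripper_force: 0.0
t9.5 tcp [473.4 399.  149.1] rpy [ 1.7991e+02  5.0000e-02 -2.2070e+01] | need x,y,z [ 0.212 -0.003  0.409] wz -0.001 | F [-0.4  0.1  0.4] g 0.502 0
[511.82810151 118.00415598] [  424     0   174   270 22618]
[[578.9, 300.8], [574.6, 256.8], [405.1, 237.0], [406.0, 292.0]] [491.15 271.65] [np.float64(-95.6), np.float64(-173.3)]
[317.97900262 162.08923885] [277 160  84   6 381]
[[534.1, 398.9], [536.5, 397.8], [518.9, 355.9], [516.5, 356.9]] [526.5   377.375] [np.float64(-24.6), np.float64(-112.8)]
[317.52626263 214.82727273] [310 183  16  64 990]
[[517.7, 386.1], [514.6, 378.4], [480.3, 392.2], [483.6, 400.3]] [499.05 389.25] [np.float64(-111.9), np.float64(158.1)]
[320.32355505 422.37280652] [    0   299   640   181 52770]
[[403.3, 679.5], [523.7, 590.0], [375.5, 225.7], [226.3, 245.6]] [382.2 435.2] [np.float64(-36.6), np.float64(-112.1)]
```

View pics/w6c.png

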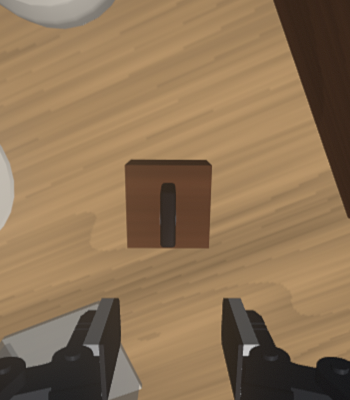

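The head is at crop (168,215), centred on the stand and lined up with the tool at yaw about -22°. Next I'll move over the key, descend and grip it.

```bash
python3 -m inch '[{"wx":0,"wy":0,"wz":0,"x":0.215,"y":-0.005,"z":0,"hand":0.4},{"wx":0,"wy":0,"wz":0,"x":0,"y":0,"z":0.38,"hand":0.4},{"wx":0,"wy":0,"wz":0,"x":0,"y":0,"z":0.38,"hand":0.4},{"wx":0,"wy":0,"wz":0,"x":0,"y":0,"z":0,"hand":0.4},{"wx":0,"wy":0,"wz":0,"x":0,"y":0,"z":0,"hand":0.4}]'
python3 - <<'E'
from h import *
need(.4977,.3898,.056,-22)
E
```

```text
time_s: 10.05
tcp_pos: [0.4981, 0.3904, 0.0608]
eef_rot: [-180.0, -0.0, -22.2]
wrist_force: [0.5, 0.2, 1.3]
grip_width: 0.4
gripper_force: 0.0
t10.1 tcp [498.1 390.4  60.8] rpy [-1.7996e+02 -2.0000e-02 -2.2250e+01] | need x,y,z [-0.001  0.006  0.04 ] wz -0.003 | F [0.5 0.2 1.3] g 0.400 0
```

```bash
python3 -m inch '[{"wx":0,"wy":0,"wz":0,"x":0,"y":0.006,"z":0.035,"hand":0.4},{"wx":0,"wy":0,"wz":0,"x":0,"y":0,"z":0,"hand":0},{"wx":0,"wy":0,"wz":0,"x":0,"y":0,"z":0,"hand":0},{"wx":0,"wy":0,"wz":0,"x":0,"y":0,"z":0,"hand":0},{"wx":0,"wy":0,"wz":0,"x":0,"y":0,"z":0,"hand":0}]' 60
python3 -m inch '[{"wx":0,"wy":0,"wz":0,"x":0,"y":0,"z":0,"hand":0},{"wx":0,"wy":0,"wz":0,"x":0,"y":0,"z":0,"hand":0},{"wx":0,"wy":0,"wz":0,"x":0,"y":0,"z":0,"hand":0}]'
python3 - <<'E'
from h import *
need(.4977,.3898,.056,-22); s=get_state(); print(s['wrist_force'],s['moment'])
im,M=snap('wrist','w7')
show(im[200:480,150:500],'w7c')
E
```

```text
time_s: 10.55
tcp_pos: [0.498, 0.3899, 0.0566]
eef_rot: [-179.9, -0.1, -22.3]
wrist_force: [-1.3, 0.0, 7.7]
grip_width: 0.097
gripper_force: 58.6
time_s: 10.85
tcp_pos: [0.498, 0.3899, 0.0566]
eef_rot: [-179.9, -0.1, -22.2]
wrist_force: [-0.6, -0.3, 6.0]
grip_width: 0.093
gripper_force: 58.6
t10.8 tcp [498.  389.9  56.6] rpy [-1.7989e+02 -7.0000e-02 -2.2250e+01] | need x,y,z [-0.002  0.002  0.005] wz -0.003 | F [-0.6 -0.3  6. ] g 0.093 59
[-0.63442112 -0.28108736  6.01841637] [-0.13540725  0.23997279 -0.00394429]
```

View pics/w7c.png

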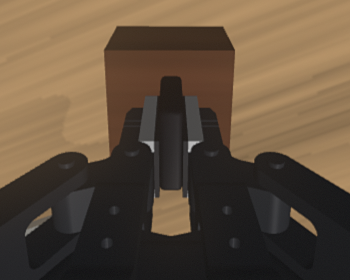

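The key head is held squarely between the pads, at crop (172,130). I'll lift it, turn it to the box's yaw and stop just short of the lock to look.

```bash
python3 -m inch '[{"wx":0,"wy":0,"wz":0,"x":0,"y":0,"z":-0.15,"hand":0},{"wx":0,"wy":0,"wz":0,"x":0,"y":0,"z":-0.2,"hand":0},{"wx":0,"wy":0,"wz":0,"x":0,"y":0,"z":-0.36,"hand":0},{"wx":0,"wy":0,"wz":0,"x":0,"y":0,"z":-0.36,"hand":0},{"wx":0,"wy":0,"wz":0,"x":0,"y":0,"z":-0.36,"hand":0}]'
python3 -m inch '[{"wx":0,"wy":0,"wz":-0.071,"x":0,"y":0,"z":0,"hand":0},{"wx":0,"wy":0,"wz":-0.071,"x":0,"y":0,"z":0,"hand":0},{"wx":0,"wy":0,"wz":-0.071,"x":0,"y":0,"z":0,"hand":0},{"wx":0,"wy":0,"wz":-0.071,"x":0,"y":0,"z":0,"hand":0},{"wx":0,"wy":0,"wz":0,"x":-0.15,"y":0.32,"z":0,"hand":0}]' >/dev/null
python3 -m inch '[{"wx":0,"wy":0,"wz":0,"x":-0.154,"y":0.323,"z":0,"hand":0},{"wx":0,"wy":0,"wz":0,"x":-0.154,"y":0.323,"z":0,"hand":0},{"wx":0,"wy":0,"wz":0,"x":-0.154,"y":0.323,"z":0,"hand":0},{"wx":0,"wy":0,"wz":0,"x":-0.154,"y":0.323,"z":0,"hand":0},{"wx":0,"wy":0,"wz":0,"x":0,"y":0,"z":0,"hand":0}]' >/dev/null
python3 -m inch '[{"wx":0,"wy":0,"wz":0,"x":0,"y":0,"z":0,"hand":0},{"wx":0,"wy":0,"wz":0,"x":0,"y":0,"z":0,"hand":0}]'
python3 - <<'E'
from h import *
need(.457,.1932,.23,3.3)
im,M=snap('wrist','w8')
E
```

```text
time_s: 11.4
tcp_pos: [0.4972, 0.3893, 0.2292]
eef_rot: [-180.0, -0.0, -22.3]
wrist_force: [-0.1, 1.3, -0.0]
grip_width: 0.089
gripper_force: 60.2
time_s: 12.6
tcp_pos: [0.4171, 0.1915, 0.2269]
eef_rot: [-180.0, -0.0, 3.3]
wrist_force: [0.2, -0.7, -0.7]
grip_width: 0.094
gripper_force: 60.3
t12.6 tcp [417.1 191.5 226.9] rpy [-1.7998e+02 -4.0000e-02  3.3200e+00] | need x,y,z [ 0.333  0.005 -0.026] wz 0.000 | F [ 0.2 -0.7 -0.7] g 0.094 60
```

View pics/w8.png

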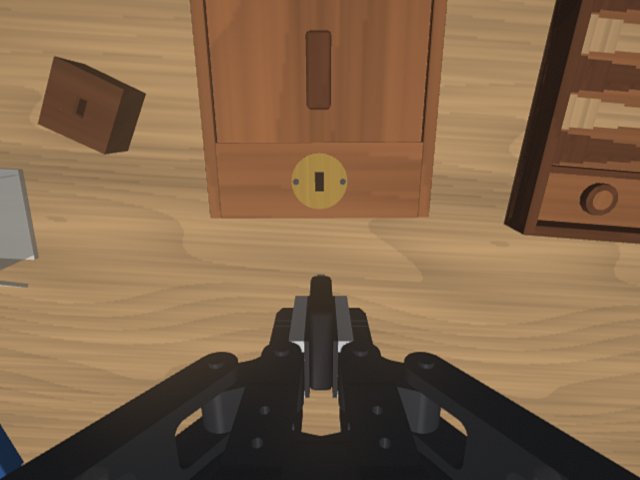

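The empty hands-off scene shows the keyhole at (319,182) in its brass plate, the pull at (318,70), the emptied stand slot at (81,107), and the held key at (320,290). One checker is visible in the tray at (600,199).

```bash
python3 - <<'E'
from h import *
im,M=load('w6'); 
p=lambda u,v,z:(pt('wrist',(u,v),z,M)*1000).round(1)[:2]
C=np.array([p(150+a,b,.04) for a,b in((126,166),(211,166),(209,248),(128,248))]); print('stand by w6',C.mean(0),C.tolist())
im,M=load('w8')
b=im.astype(int); gold=(b[...,2]-b[...,0]>70)&(b[...,1]-b[...,0]>50)&(b[...,1]>110); gold[:, :285]=0; gold[:,355:]=0; gold[:150]=0; gold[215:]=0
ys,xs=np.nonzero(gold); c,r=cv2.minEnclosingCircle(np.c_[xs,ys].astype(np.float32)); print('brass',c,r,p(*c,.112))
d=(im.max(2)<60); d[:165]=0; d[200:]=0; d[:,305:]&=True; d[:,:308]=0; d[:,331:]=0
ys,xs=np.nonzero(d); print('hole',xs.mean(),ys.mean(),xs.min(),xs.max(),ys.min(),ys.max(),p(xs.mean(),ys.mean(),.112),p((xs.min()+xs.max())/2,(ys.min()+ys.max())/2,.112))
g=cv2.Canny(cv2.cvtColor(im,cv2.COLOR_BGR2GRAY),40,120)
for l in cv2.HoughLinesP(g[0:230,180:450],1,np.pi/720,50,minLineLength=80,maxLineGap=8)[:,0]:
    q=p(l[0]+180,l[1],.112);w=p(l[2]+180,l[3],.112); a=np.degrees(np.arctan2(*(w-q)[::-1])); print(l+[180,0,180,0],q,w,round((a+45)%90-45,2))
print('pull top',p(318,50,.134),p(318,88,.134))
E
```

```text
stand by w6 [495.35 390.5 ] [[531.2, 405.2], [510.7, 354.9], [459.3, 375.3], [480.2, 426.6]]
brass (318.9685363769531, 180.62921142578125) 27.877790451049805 [458.2 194.2]
hole 319.11764705882354 180.19607843137254 316 322 173 189 [458.5 194.1] [457.9 194.2]
[189   0 210 217] [557.8 275.1] [429.2 267.1] 3.56
[244 218 403 217] [429.8 243.9] [436.8 135.5] 3.69
[429 215 447   0] [439.2 118. ] [566.4 126.1] 3.64
[422 151 434   0] [481.1 128.7] [566.  133.6] 3.3
[205   0 217 143] [558.4 265.9] [478.5 261. ] 3.51
[202   0 214 140] [558.3 267.6] [480.2 262.9] 3.44
[421 140 431   1] [487.9 130.3] [565.4 135.2] 3.62
pull top [532.3 198.8] [513.1 197.7]
```

```bash
python3 - <<'E'
from h import *
im,M=load('w8'); K=np.array(camera_model('wrist')['K']); C=np.linalg.inv(np.array(camera_model('wrist')['tool_from_camera']))
def pr(x,y,z): q=C@[x/1e3,y/1e3,z/1e3,1]; return (K[0,2]+K[0,0]*q[0]/-q[2]).round(1),(K[1,2]-K[1,1]*q[1]/-q[2]).round(1)
for x in(15,17,19): print(x,'top',pr(x,0,-17.4),'bot',pr(x,0,16.6),'topnear',pr(x-34,0,-17.4))
print('blade',pr(5.5,0,44.6))
show(cv2.resize(im[260:440,260:380],None,fx=4,fy=3.3),'w8c')
print([(r,im[r,320].tolist()) for r in range(268,304,3)],[(r,im[r,320].tolist()) for r in range(376,410,3)])
i2,M2=load('w6'); slot=None
E
```

```text
15 top (np.float64(318.2), np.float64(310.9)) bot (np.float64(318.7), np.float64(273.6)) topnear (np.float64(318.4), np.float64(392.5))
17 top (np.float64(318.2), np.float64(305.7)) bot (np.float64(318.7), np.float64(269.3)) topnear (np.float64(318.4), np.float64(388.0))
19 top (np.float64(318.2), np.float64(300.5)) bot (np.float64(318.6), np.float64(265.0)) topnear (np.float64(318.4), np.float64(383.5))
blade (np.float64(319.0), np.float64(270.1))
[(268, [97, 135, 167]), (271, [100, 140, 173]), (274, [84, 103, 122]), (277, [37, 48, 58]), (280, [36, 46, 57]), (283, [36, 46, 56]), (286, [35, 45, 55]), (289, [36, 47, 56]), (292, [35, 46, 55]), (295, [36, 45, 54]), (298, [34, 44, 54]), (301, [35, 44, 53])] [(376, [52, 53, 57]), (379, [50, 52, 56]), (382, [52, 53, 57]), (385, [51, 52, 56]), (388, [46, 46, 49]), (391, [95, 133, 165]), (394, [102, 142, 176]), (397, [96, 134, 165]), (400, [98, 137, 169]), (403, [95, 132, 162]), (406, [99, 139, 171]), (409, [100, 141, 175])]
```

View pics/w8c.png

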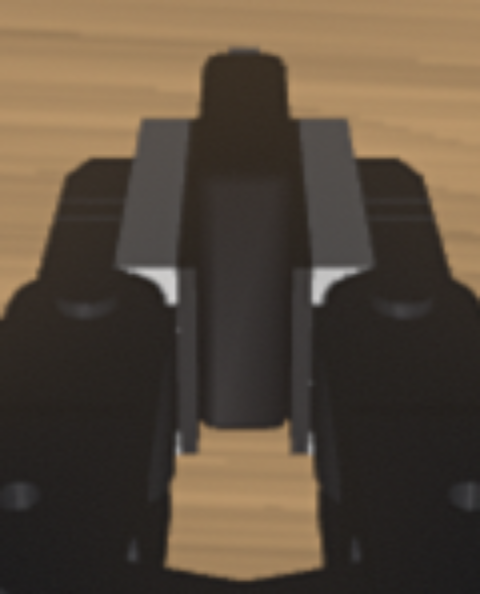

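The key's head edges sit at rows 275, 313 and 390, so its centre is about 1.8 mm behind the TCP. I'll allow for that and lower it to just above the keyhole.

```bash
python3 -m inch '[{"wx":0,"wy":0,"wz":-0.003,"x":0.18,"y":-0.004,"z":0,"hand":0},{"wx":0,"wy":0,"wz":0,"x":0.18,"y":-0.004,"z":0,"hand":0},{"wx":0,"wy":0,"wz":0,"x":0,"y":0,"z":0.27,"hand":0},{"wx":0,"wy":0,"wz":0,"x":0,"y":0,"z":0.26,"hand":0},{"wx":0,"wy":0,"wz":0,"x":0,"y":0,"z":0,"hand":0}]'
python3 -m inch '[{"wx":0,"wy":0,"wz":0,"x":0,"y":0,"z":0,"hand":0},{"wx":0,"wy":0,"wz":0,"x":0,"y":0,"z":0,"hand":0}]'
python3 - <<'E'
from h import *
need(.46015,.195,.1286,3.55)
im,M=snap('wrist','w9'); show(cv2.resize(im[200:400,210:430],None,fx=3,fy=3),'w9c')
E
```

```text
time_s: 13.15
tcp_pos: [0.4587, 0.1948, 0.1585]
eef_rot: [179.9, 0.4, 3.6]
wrist_force: [-0.2, 0.2, -0.7]
grip_width: 0.093
gripper_force: 60.3
time_s: 13.35
tcp_pos: [0.4605, 0.1951, 0.1646]
eef_rot: [-180.0, -0.1, 3.6]
wrist_force: [0.3, 1.1, 0.0]
grip_width: 0.094
gripper_force: 60.3
t13.3 tcp [460.5 195.1 164.6] rpy [-1.7997e+02 -1.0000e-01  3.6000e+00] | need x,y,z [-0.003  0.001  0.3  ] wz 0.001 | F [0.3 1.1 0. ] g 0.094 60
```

View pics/w9c.png

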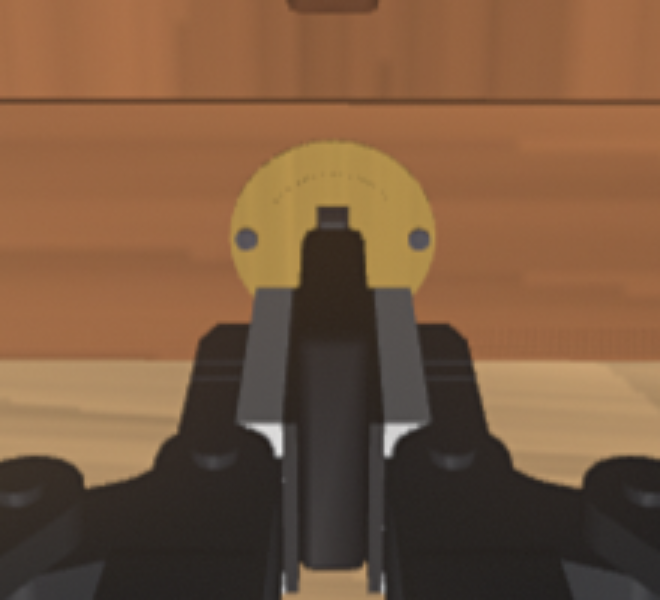

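The key is over the keyhole: brass plate centre, slot and head all fall at crop column 333, and the slot's far end shows at row 207. I'll nudge back about 0.8 mm and insert slowly.

```bash
python3 -m inch '[{"wx":0,"wy":0,"wz":0,"x":-0.007,"y":0,"z":0.04,"hand":0},{"wx":0,"wy":0,"wz":0,"x":0,"y":0,"z":0.03,"hand":0},{"wx":0,"wy":0,"wz":0,"x":0,"y":0,"z":0.03,"hand":0},{"wx":0,"wy":0,"wz":0,"x":0,"y":0,"z":0,"hand":0}]'
echo; python3 -m inch '[{"wx":0,"wy":0,"wz":0,"x":0,"y":0,"z":0.03,"hand":0},{"wx":0,"wy":0,"wz":0,"x":0,"y":0,"z":0.03,"hand":0},{"wx":0,"wy":0,"wz":0,"x":0,"y":0,"z":0,"hand":0}]'
```

```text
time_s: 13.8
tcp_pos: [0.4591, 0.1945, 0.1504]
eef_rot: [180.0, -0.0, 3.6]
wrist_force: [2.5, -0.5, -1.7]
grip_width: 0.091
gripper_force: 60.1

time_s: 14.1
tcp_pos: [0.4591, 0.1945, 0.1431]
eef_rot: [180.0, 0.0, 3.6]
wrist_force: [3.7, 0.5, -2.5]
grip_width: 0.091
gripper_force: 60.1
```

```bash
python3 -m inch '[{"wx":0,"wy":0,"wz":0,"x":0.003,"y":0,"z":0.04,"hand":0},{"wx":0,"wy":0,"wz":0,"x":0,"y":0,"z":0.04,"hand":0},{"wx":0,"wy":0,"wz":0,"x":0,"y":0,"z":0.03,"hand":0},{"wx":0,"wy":0,"wz":0,"x":0,"y":0,"z":0.01,"hand":0},{"wx":0,"wy":0,"wz":0,"x":0,"y":0,"z":0,"hand":0}]'
python3 -m inch '[{"wx":0,"wy":0,"wz":0,"x":0,"y":0,"z":0,"hand":0},{"wx":0,"wy":0,"wz":0,"x":0,"y":0,"z":0,"hand":0}]'
```

```text
time_s: 14.6
tcp_pos: [0.4593, 0.1945, 0.1289]
eef_rot: [180.0, 0.0, 3.6]
wrist_force: [0.4, 0.6, -0.1]
grip_width: 0.086
gripper_force: 60.5
time_s: 14.8
tcp_pos: [0.4594, 0.1946, 0.1292]
eef_rot: [-180.0, 0.0, 3.6]
wrist_force: [0.6, 0.2, 0.2]
grip_width: 0.087
gripper_force: 60.5
```

```bash
python3 -m inch '[{"wx":0,"wy":0,"wz":0.05,"x":0,"y":0.001,"z":0.003,"hand":0},{"wx":0,"wy":0,"wz":0.07,"x":0,"y":0.0014,"z":0,"hand":0},{"wx":0,"wy":0,"wz":0.07,"x":0,"y":0.0014,"z":0,"hand":0},{"wx":0,"wy":0,"wz":0,"x":0,"y":0,"z":0,"hand":0},{"wx":0,"wy":0,"wz":0,"x":0,"y":0,"z":0,"hand":0}]'
python3 -c "
from h import *
s=get_state();M=T(s);print('tool F',(M[:3,:3].T@s['wrist_force']).round(1),s['moment'].round(2))"
python3 -m inch '[{"wx":0,"wy":0,"wz":0.08,"x":0,"y":0.0016,"z":0,"hand":0},{"wx":0,"wy":0,"wz":0.08,"x":0,"y":0.0016,"z":0,"hand":0},{"wx":0,"wy":0,"wz":0.08,"x":0,"y":0.0016,"z":0,"hand":0},{"wx":0,"wy":0,"wz":0,"x":0,"y":0,"z":0,"hand":0},{"wx":0,"wy":0,"wz":0,"x":0,"y":0,"z":0,"hand":0}]'
python3 -c "
from h import *
s=get_state();M=T(s);print('tool F',(M[:3,:3].T@s['wrist_force']).round(1),s['moment'].round(2))"
```

```text
time_s: 15.3
tcp_pos: [0.4595, 0.1944, 0.129]
eef_rot: [-179.9, -0.0, -13.3]
wrist_force: [1.3, 4.8, 0.2]
grip_width: 0.093
gripper_force: 60.3
tool F [ 0.1 -4.9 -0.2] [ 1.03 -0.3   0.05]
time_s: 15.8
tcp_pos: [0.4593, 0.194, 0.129]
eef_rot: [-179.9, 0.0, -34.9]
wrist_force: [1.3, 6.2, -0.1]
grip_width: 0.091
gripper_force: 60.2
tool F [-2.5 -5.8  0.1] [ 1.17 -0.31  0.  ]
```

```bash
python3 -m inch '[{"wx":0,"wy":0,"wz":0.08,"x":0,"y":-0.002,"z":0,"hand":0},{"wx":0,"wy":0,"wz":0.08,"x":0,"y":-0.002,"z":0,"hand":0},{"wx":0,"wy":0,"wz":0.08,"x":0,"y":0,"z":0,"hand":0},{"wx":0,"wy":0,"wz":0.08,"x":0,"y":0,"z":0,"hand":0},{"wx":0,"wy":0,"wz":0.08,"x":0,"y":0,"z":0,"hand":0}]'
python3 -m inch '[{"wx":0,"wy":0,"wz":0.06,"x":0,"y":0,"z":0,"hand":0},{"wx":0,"wy":0,"wz":0,"x":0,"y":0,"z":0,"hand":0},{"wx":0,"wy":0,"wz":0,"x":0,"y":0,"z":0,"hand":0}]'
python3 -c "
from h import *
s=get_state();M=T(s);print('tool F',(M[:3,:3].T@s['wrist_force']).round(1),s['moment'].round(2))"
```

```text
time_s: 16.3
tcp_pos: [0.4716, 0.1552, 0.1283]
eef_rot: [-179.2, 3.3, -67.0]
wrist_force: [1.4, -1.3, -0.4]
grip_width: 0.047
gripper_force: 0.0
time_s: 16.6
tcp_pos: [0.4758, 0.126, 0.1259]
eef_rot: [-179.6, 3.8, -70.9]
wrist_force: [-0.1, -0.4, -0.1]
grip_width: -0.002
gripper_force: 0.0
tool F [0.3 0.3 0.1] [-0.   -0.02  0.03]
```

```bash
python3 -m inch '[{"wx":0,"wy":0,"wz":0,"x":0,"y":0,"z":-0.25,"hand":0},{"wx":0,"wy":0,"wz":0,"x":0,"y":0,"z":-0.4,"hand":0.3},{"wx":0,"wy":0,"wz":0,"x":0,"y":0,"z":-0.4,"hand":0.5},{"wx":0,"wy":0,"wz":0,"x":0,"y":0,"z":0,"hand":0.5},{"wx":0,"wy":0,"wz":0,"x":0,"y":0,"z":0,"hand":0.5}]'
python3 - <<'E'
from h import *
need(.4582,.1942,.25,-176.45); print(get_state()['qpos'].round(1))
im,M=snap('wrist','w10')
E
```

```text
time_s: 17.1
tcp_pos: [0.4778, 0.1188, 0.2527]
eef_rot: [-179.4, 3.8, -70.8]
wrist_force: [-0.8, -0.2, -1.6]
grip_width: 0.497
gripper_force: 0.0
t17.1 tcp [477.8 118.8 252.7] rpy [-179.44    3.81  -70.81] | need x,y,z [-0.644 -0.052  0.066] wz 1.174 | F [-0.8 -0.2 -1.6] g 0.497 0
[  8.8 -16.8 103.4   3.9  93.6 169.9]
```

View pics/w10.png

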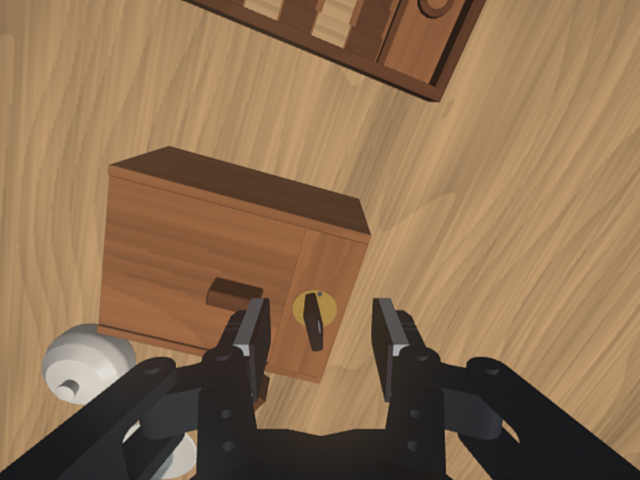

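The key is still upright in the lock at (315,320), partly turned. Joint 6 ran into its limit, so I'll regrip with the tool half a turn round.

```bash
python3 -m inch '[{"wx":-0.006,"wy":0.042,"wz":0,"x":0,"y":0,"z":0,"hand":0.5},{"wx":0,"wy":0,"wz":-0.094,"x":0,"y":0,"z":0,"hand":0.5},{"wx":0,"wy":0,"wz":-0.094,"x":0,"y":0,"z":0,"hand":0.5},{"wx":0,"wy":0,"wz":-0.094,"x":0,"y":0,"z":0,"hand":0.5},{"wx":0,"wy":0,"wz":-0.094,"x":0,"y":0,"z":0,"hand":0.5}]'
for i in 1 2 3; do python3 -m inch '[{"wx":0,"wy":0,"wz":-0.094,"x":0,"y":0,"z":0,"hand":0.5},{"wx":0,"wy":0,"wz":-0.094,"x":0,"y":0,"z":0,"hand":0.5},{"wx":0,"wy":0,"wz":-0.094,"x":0,"y":0,"z":0,"hand":0.5},{"wx":0,"wy":0,"wz":-0.094,"x":0,"y":0,"z":0,"hand":0.5},{"wx":0,"wy":0,"wz":-0.094,"x":0,"y":0,"z":0,"hand":0.5}]' >/dev/null; done
python3 -m inch '[{"wx":0,"wy":0,"wz":-0.094,"x":0,"y":0,"z":0,"hand":0.5},{"wx":0,"wy":0,"wz":-0.094,"x":0,"y":0,"z":0,"hand":0.5},{"wx":0,"wy":0,"wz":-0.094,"x":0,"y":0,"z":0,"hand":0.5},{"wx":0,"wy":0,"wz":0,"x":0,"y":0,"z":0,"hand":0.5},{"wx":0,"wy":0,"wz":0,"x":0,"y":0,"z":0,"hand":0.5}]'
python3 - <<'E'
from h import *
need(.471,.167,.25,115); print(get_state()['qpos'].round(1))
E
```

```text
time_s: 17.65
tcp_pos: [0.4786, 0.1102, 0.2499]
eef_rot: [-179.9, 0.4, -36.0]
wrist_force: [0.8, -0.2, -0.1]
grip_width: 0.5
gripper_force: 0.0
time_s: 19.65
tcp_pos: [0.4788, 0.11, 0.2506]
eef_rot: [-179.9, -0.4, 115.6]
wrist_force: [-0.0, -0.5, -0.5]
grip_width: 0.497
gripper_force: 0.0
t19.6 tcp [478.8 110.  250.6] rpy [-179.92   -0.42  115.57] | need x,y,z [0.456 0.146 0.008] wz 0.006 | F [-0.  -0.5 -0.5] g 0.497 0
[  9.7 -16.8 103.5   0.4  93.5 -15.8]
```

```bash
python3 -m inch '[{"wx":0,"wy":-0.004,"wz":0,"x":0.228,"y":0.073,"z":0.05,"hand":0.5},{"wx":0,"wy":0,"wz":0,"x":0.228,"y":0.073,"z":0.05,"hand":0.5},{"wx":0,"wy":0,"wz":0,"x":0,"y":0,"z":0.1,"hand":0.5},{"wx":0,"wy":0,"wz":0,"x":0,"y":0,"z":0,"hand":0.5},{"wx":0,"wy":0,"wz":0,"x":0,"y":0,"z":0,"hand":0.5}]'
python3 - <<'E'
from h import *
need(.4582,.1942,.1286,115)
im,M=snap('wrist','w11'); show(im[60:420,140:500],'w11c')
p=lambda u,v,z:(pt('wrist',(u,v),z,M)*1000).round(1)[:2]
m=im.max(2)<75; n,l,st,c=cv2.connectedComponentsWithStats(m.astype(np.uint8))
for i in range(1,n):
    if 150<st[i,4]<4000:
        ys,xs=np.nonzero(l==i); b=cv2.boxPoints(cv2.minAreaRect(np.c_[xs,ys].astype(np.float32))); P=np.array([p(*q,.146) for q in b]); print(st[i],b.round().tolist(),P.tolist(),P.mean(0),[np.degrees(np.arctan2(*(P[k+1]-P[k])[::-1])).round(1) for k in range(2)])
E
```

```text
time_s: 20.15
tcp_pos: [0.471, 0.1663, 0.2275]
eef_rot: [-180.0, -0.0, 115.7]
wrist_force: [0.0, -0.0, 0.8]
grip_width: 0.498
gripper_force: 0.0
t20.1 tcp [471.  166.3 227.5] rpy [-1.7996e+02 -3.0000e-02  1.1569e+02] | need x,y,z [0.255 0.006 0.824] wz 0.008 | F [ 0.  -0.   0.8] g 0.498 0
[436   0  41  33 712] [[436.0, 0.0], [453.0, -12.0], [476.0, 21.0], [459.0, 33.0]] [[463.0, 313.6], [468.1, 321.9], [486.3, 314.7], [481.3, 306.1]] [474.675 314.075] [np.float64(58.4), np.float64(-21.6)]
[315 171  18  62 849] [[313.0, 171.0], [328.0, 170.0], [333.0, 231.0], [319.0, 232.0]] [[444.1, 210.3], [451.0, 214.5], [469.8, 183.5], [462.5, 179.1]] [456.85 196.85] [np.float64(31.3), np.float64(-58.8)]
[389 214  57  27 270] [[387.0, 219.0], [389.0, 213.0], [447.0, 234.0], [445.0, 240.0]] [[495.2, 204.3], [494.7, 208.0], [532.3, 211.2], [533.0, 207.5]] [513.8  207.75] [np.float64(97.7), np.float64(4.9)]
```

View pics/w11c.png

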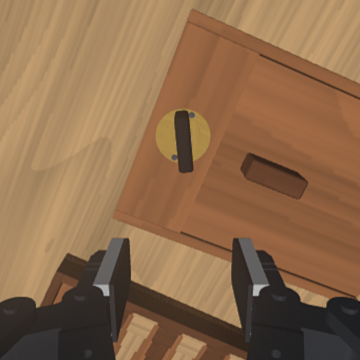

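The key stands in the lock at crop (184,140), at yaw about -59°. I'll turn to match, descend and regrip.

```bash
python3 -m inch '[{"wx":0,"wy":0,"wz":-0.061,"x":0,"y":0,"z":0,"hand":0.38},{"wx":0,"wy":0,"wz":0,"x":0.255,"y":0.035,"z":0,"hand":0.38},{"wx":0,"wy":0,"wz":0,"x":0,"y":0,"z":0.27,"hand":0.38},{"wx":0,"wy":0,"wz":0,"x":0,"y":0,"z":0.27,"hand":0.38},{"wx":0,"wy":0,"wz":0,"x":0,"y":0,"z":0,"hand":0.38}]'
python3 -m inch '[{"wx":0,"wy":0,"wz":0,"x":0,"y":0,"z":0.12,"hand":0.38},{"wx":0,"wy":0,"wz":0,"x":0,"y":0,"z":0.14,"hand":0.38},{"wx":0,"wy":0,"wz":0,"x":0,"y":0,"z":0,"hand":0.38},{"wx":0,"wy":0,"wz":0,"x":0,"y":0,"z":0,"hand":0.38}]'
python3 - <<'E'
from h import *
need(.4587,.1947,.1295,121.2)
im,M=snap('wrist','w12'); show(im[220:420,220:420],'w12c')
E
```

```text
time_s: 20.7
tcp_pos: [0.4575, 0.1942, 0.1596]
eef_rot: [-179.7, -0.1, 121.2]
wrist_force: [-0.4, 0.0, 0.2]
grip_width: 0.384
gripper_force: 0.0
time_s: 21.1
tcp_pos: [0.4589, 0.1951, 0.1321]
eef_rot: [180.0, -0.0, 121.3]
wrist_force: [-0.3, 0.7, 0.1]
grip_width: 0.377
gripper_force: 0.0
t21.1 tcp [458.9 195.1 132.1] rpy [ 1.7999e+02 -4.0000e-02  1.2125e+02] | need x,y,z [-0.002 -0.003  0.021] wz 0.001 | F [-0.3  0.7  0.1] g 0.377 0
```

```bash
python3 -m inch '[{"wx":0,"wy":0,"wz":0,"x":0,"y":0,"z":0.019,"hand":0.38},{"wx":0,"wy":0,"wz":0,"x":0,"y":0,"z":0,"hand":0},{"wx":0,"wy":0,"wz":0,"x":0,"y":0,"z":0,"hand":0},{"wx":0,"wy":0,"wz":0,"x":0,"y":0,"z":0,"hand":0},{"wx":0,"wy":0,"wz":0,"x":0,"y":0,"z":0,"hand":0}]' 80
python3 -m inch '[{"wx":0,"wy":0,"wz":0,"x":0,"y":0,"z":0,"hand":0}]'
python3 -m inch '[{"wx":0,"wy":0,"wz":0.06,"x":0,"y":0,"z":0,"hand":0},{"wx":0,"wy":0,"wz":0.06,"x":0,"y":0,"z":0,"hand":0},{"wx":0,"wy":0,"wz":0,"x":0,"y":0,"z":0,"hand":0}]'
python3 -c "
from h import *
s=get_state();M=T(s);print('tool F',(M[:3,:3].T@s['wrist_force']).round(1),s['moment'].round(2))"
python3 -m inch '[{"wx":0,"wy":0,"wz":0.06,"x":0,"y":0,"z":0,"hand":0},{"wx":0,"wy":0,"wz":0.06,"x":0,"y":0,"z":0,"hand":0},{"wx":0,"wy":0,"wz":0,"x":0,"y":0,"z":0,"hand":0},{"wx":0,"wy":0,"wz":0,"x":0,"y":0,"z":0,"hand":0}]'
python3 -c "
from h import *
s=get_state();M=T(s);print('tool F',(M[:3,:3].T@s['wrist_force']).round(1),s['moment'].round(2))"
```

```text
time_s: 21.65
tcp_pos: [0.4589, 0.1953, 0.13]
eef_rot: [179.9, -0.0, 121.3]
wrist_force: [-0.2, -0.2, 4.5]
grip_width: 0.085
gripper_force: 78.6
time_s: 21.75
tcp_pos: [0.4589, 0.1952, 0.1299]
eef_rot: [180.0, -0.0, 121.3]
wrist_force: [-0.4, 0.1, 6.0]
grip_width: 0.083
gripper_force: 78.8
time_s: 22.05
tcp_pos: [0.4587, 0.1952, 0.1299]
eef_rot: [180.0, -0.0, 110.3]
wrist_force: [-3.4, -0.4, 6.5]
grip_width: 0.084
gripper_force: 79.1
tool F [ 0.8 -3.3 -6.5] [-0.12  0.51  0.  ]
time_s: 22.45
tcp_pos: [0.4586, 0.1952, 0.1299]
eef_rot: [-180.0, -0.0, 99.7]
wrist_force: [-4.4, -0.9, 7.5]
grip_width: 0.089
gripper_force: 79.2
tool F [-0.1 -4.4 -7.5] [-0.25  0.89 -0.06]
```

The lock is turned to its stop. Releasing the key, rising and turning to the box's axis.

```bash
python3 -m inch '[{"wx":0,"wy":0,"wz":0,"x":0,"y":0,"z":0,"hand":0.38},{"wx":0,"wy":0,"wz":0,"x":0,"y":0,"z":0,"hand":0.38},{"wx":0,"wy":0,"wz":0,"x":0,"y":0,"z":0,"hand":0.38},{"wx":0,"wy":0,"wz":0,"x":0,"y":0,"z":-0.3,"hand":0.38},{"wx":0,"wy":0,"wz":0,"x":0,"y":0,"z":-0.35,"hand":0.38}]'
for i in 1 2; do python3 -m inch '[{"wx":0,"wy":0,"wz":-0.0932,"x":0,"y":0,"z":0,"hand":0.4},{"wx":0,"wy":0,"wz":-0.0932,"x":0,"y":0,"z":0,"hand":0.4},{"wx":0,"wy":0,"wz":-0.0932,"x":0,"y":0,"z":0,"hand":0.4},{"wx":0,"wy":0,"wz":-0.0932,"x":0,"y":0,"z":0,"hand":0.4},{"wx":0,"wy":0,"wz":-0.0932,"x":0,"y":0,"z":0,"hand":0.4}]'>/dev/null; done
python3 -m inch '[{"wx":0,"wy":0,"wz":0,"x":-0.27,"y":0,"z":0,"hand":0.4},{"wx":0,"wy":0,"wz":0,"x":-0.27,"y":0,"z":0,"hand":0.4},{"wx":0,"wy":0,"wz":0,"x":0,"y":0,"z":0,"hand":0.4},{"wx":0,"wy":0,"wz":0,"x":0,"y":0,"z":0,"hand":0.4}]'
python3 - <<'E'
from h import *
need(.5236,.1985,.126,183.55)
im,M=snap('wrist','w13')
p=lambda u,v,z:(pt('wrist',(u,v),z,M)*1000).round(1)[:2]
E
```

```text
time_s: 22.95
tcp_pos: [0.458, 0.1948, 0.2069]
eef_rot: [-179.8, -0.0, 99.7]
wrist_force: [0.3, -0.7, 0.7]
grip_width: 0.385
gripper_force: 0.0
time_s: 24.35
tcp_pos: [0.5235, 0.199, 0.2068]
eef_rot: [180.0, -0.1, -176.5]
wrist_force: [-0.4, -0.8, -0.9]
grip_width: 0.403
gripper_force: 0.0
t24.4 tcp [523.5 199.  206.8] rpy [ 1.7998e+02 -9.0000e-02 -1.7647e+02] | need x,y,z [-0.002 -0.005  0.673] wz -0.000 | F [-0.4 -0.8 -0.9] g 0.403 0
```

View pics/w13.png

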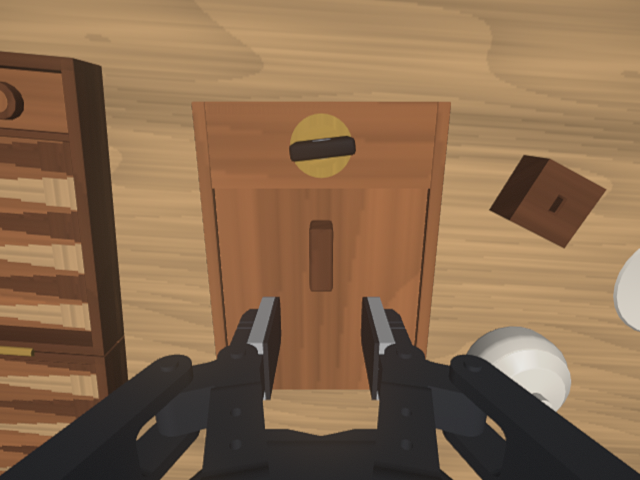

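The key is turned across at (322,148) and the pull is centred between the pads at (321,256). That picture was one past the 14 I was allowed, so I'm viewing no more and measuring by numbers from here.

```bash
python3 -m inch '[{"wx":0,"wy":0,"wz":0,"x":0,"y":-0.003,"z":0.3,"hand":0.4},{"wx":0,"wy":0,"wz":0,"x":0,"y":0,"z":0.25,"hand":0.4},{"wx":0,"wy":0,"wz":0,"x":0,"y":0,"z":0.12,"hand":0.4},{"wx":0,"wy":0,"wz":0,"x":0,"y":0,"z":0,"hand":0},{"wx":0,"wy":0,"wz":0,"x":0,"y":0,"z":0,"hand":0}]' 40
python3 -m inch '[{"wx":0,"wy":0,"wz":0,"x":0,"y":0,"z":0,"hand":0},{"wx":0,"wy":0,"wz":0,"x":0,"y":0,"z":0,"hand":0},{"wx":0,"wy":0,"wz":0,"x":-0.06,"y":0,"z":0,"hand":0},{"wx":0,"wy":0,"wz":0,"x":-0.06,"y":0,"z":0,"hand":0},{"wx":0,"wy":0,"wz":0,"x":0,"y":0,"z":0,"hand":0}]'
```

```text
time_s: 24.9
tcp_pos: [0.5231, 0.199, 0.1276]
eef_rot: [179.9, -0.0, -176.4]
wrist_force: [0.8, 2.3, -14.0]
grip_width: 0.148
gripper_force: 43.5
time_s: 25.4
tcp_pos: [0.539, 0.2, 0.1275]
eef_rot: [179.9, 0.1, -176.5]
wrist_force: [0.6, 3.9, -6.8]
grip_width: 0.147
gripper_force: 44.5
```

```bash
python3 -m inch '[{"wx":0,"wy":0,"wz":0,"x":-0.16,"y":0,"z":0,"hand":0},{"wx":0,"wy":0,"wz":0,"x":-0.16,"y":0,"z":0,"hand":0},{"wx":0,"wy":0,"wz":0,"x":-0.16,"y":0,"z":0,"hand":0},{"wx":0,"wy":0,"wz":0,"x":-0.16,"y":0,"z":0,"hand":0},{"wx":0,"wy":0,"wz":0,"x":-0.16,"y":0,"z":0,"hand":0}]'
python3 -m inch '[{"wx":0,"wy":0,"wz":0,"x":-0.03,"y":0,"z":0,"hand":0},{"wx":0,"wy":0,"wz":0,"x":0,"y":0,"z":0,"hand":0},{"wx":0,"wy":0,"wz":0,"x":0,"y":0,"z":0,"hand":0}]'
python3 -c "
from h import *
need(.6384,.2057,None,183.55)"
```

```text
time_s: 25.9
tcp_pos: [0.6347, 0.2058, 0.1275]
eef_rot: [179.9, 0.0, -176.4]
wrist_force: [-1.2, 4.4, -3.1]
grip_width: 0.151
gripper_force: 44.9
time_s: 26.2
tcp_pos: [0.6377, 0.206, 0.1275]
eef_rot: [179.9, 0.0, -176.5]
wrist_force: [0.5, 4.5, -4.3]
grip_width: 0.151
gripper_force: 44.7
t26.2 tcp [637.7 206.  127.5] rpy [ 1.7995e+02  3.0000e-02 -1.7645e+02] | need x,y,z [-0.006 -0.003  0.   ] wz -0.000 | F [ 0.5  4.5 -4.3] g 0.151 45
```

```bash
python3 -m inch '[{"wx":0,"wy":0,"wz":0,"x":0,"y":0,"z":0,"hand":0.4},{"wx":0,"wy":0,"wz":0,"x":0,"y":0,"z":0,"hand":0.4},{"wx":0,"wy":0,"wz":0,"x":0,"y":0,"z":-0.2,"hand":0.4},{"wx":0,"wy":0,"wz":0,"x":0,"y":0,"z":-0.36,"hand":0.5},{"wx":0,"wy":0,"wz":0,"x":0.26,"y":0,"z":-0.3,"hand":0.6}]'
python3 -m inch '[{"wx":0,"wy":0,"wz":0,"x":0.26,"y":0,"z":0,"hand":0.6},{"wx":0,"wy":0,"wz":0,"x":0,"y":0,"z":0,"hand":0.6},{"wx":0,"wy":0,"wz":0,"x":0,"y":0,"z":0,"hand":0.6}]'
python3 - <<'E'
from h import *
need(.5455,.2,.09,183.55)
im,M=snap('wrist','w14')
p=lambda u,v,z:(pt('wrist',(u,v),z,M)*1000).round(1)[:2]
h=cv2.cvtColor(im,cv2.COLOR_BGR2HSV)
for lo,hi in((60,110),(100,150),(140,200),(60,200)):
    m=(h[...,1]<60)&(h[...,2]>lo)&(h[...,2]<=hi); m[:80]=0; m[330:]=0; m[:,:200]=0; m[:,440:]=0
    n,l,st,c=cv2.connectedComponentsWithStats(m.astype(np.uint8))
    for i in range(1,n):
        if 150<st[i,4]:
            ys,xs=np.nonzero(l==i); b=cv2.boxPoints(cv2.minAreaRect(np.c_[xs,ys].astype(np.float32))); P=np.array([p(*q,.1) for q in b]); print((lo,hi),st[i],b.round().tolist(),P.mean(0),[(np.hypot(*(P[k+1]-P[k])).round(1),np.degrees(np.arctan2(*(P[k+1]-P[k])[::-1])).round(1)) for k in range(2)])
K,Pc=cam('wrist',M); q=np.linalg.inv(Pc)@[.5455,.2,.1,1]; print('pred px',K[0,2]+K[0,0]*q[0]/-q[2],K[1,2]-K[1,1]*q[1]/-q[2])
E
```

```text
time_s: 26.7
tcp_pos: [0.6074, 0.2035, 0.232]
eef_rot: [180.0, 0.1, -176.5]
wrist_force: [-0.4, 1.3, 1.1]
grip_width: 0.599
gripper_force: 0.0
time_s: 27.0
tcp_pos: [0.575, 0.2018, 0.2312]
eef_rot: [180.0, 0.1, -176.4]
wrist_force: [0.4, -0.3, 0.5]
grip_width: 0.6
gripper_force: 0.0
t27.0 tcp [575.  201.8 231.2] rpy [ 1.7996e+02  1.0000e-01 -1.7645e+02] | need x,y,z [ 2.480e-01 -1.000e-03  1.177e+00] wz 0.000 | F [ 0.4 -0.3  0.5] g 0.600 0
(60, 110) [306 169  33  10 242] [[306.0, 177.0], [306.0, 168.0], [338.0, 169.0], [338.0, 178.0]] [529.8   199.225] [(np.float64(6.1), np.float64(-178.1)), (np.float64(22.4), np.float64(91.8))]
(60, 110) [214 313  20  17 164] [[214.0, 329.0], [223.0, 308.0], [233.0, 313.0], [224.0, 334.0]] [651.2   128.175] [(np.float64(20.3), np.float64(157.1)), (np.float64(8.8), np.float64(65.8))]
(100, 150) [ 305  169   35   44 1082] [[305.0, 169.0], [339.0, 169.0], [339.0, 212.0], [305.0, 212.0]] [542.3   199.925] [(np.float64(23.7), np.float64(93.6)), (np.float64(30.8), np.float64(4.5))]
(100, 150) [351 234  27  32 320] [[351.0, 265.0], [351.0, 234.0], [377.0, 
[... 1377 characters left out ...]
   199.925] [(np.float64(23.7), np.float64(93.6)), (np.float64(30.8), np.float64(4.5))]
(60, 200) [351 234  27  32 765] [[351.0, 234.0], [377.0, 234.0], [377.0, 265.0], [351.0, 265.0]] [584.5  234.05] [(np.float64(19.1), np.float64(93.6)), (np.float64(24.5), np.float64(6.3))]
(60, 200) [214 300  39  30 600] [[214.0, 329.0], [229.0, 291.0], [253.0, 300.0], [238.0, 339.0]] [645.3 136.1] [(np.float64(36.6), np.float64(159.7)), (np.float64(19.7), np.float64(69.2))]
(60, 200) [389 300  36  30 458] [[381.0, 307.0], [396.0, 294.0], [424.0, 326.0], [409.0, 339.0]] [638.7  270.05] [(np.float64(16.0), np.float64(139.3)), (np.float64(37.1), np.float64(44.2))]
pred px 321.8145103240372 195.3060449825873
```

```bash
python3 -m inch '[{"wx":0,"wy":0,"wz":0,"x":0.248,"y":0,"z":0,"hand":0.6},{"wx":0,"wy":0,"wz":0,"x":0,"y":0,"z":0.3,"hand":0.6},{"wx":0,"wy":0,"wz":0,"x":0,"y":0,"z":0.36,"hand":0.6},{"wx":0,"wy":0,"wz":0,"x":0,"y":0,"z":0.2,"hand":0.6},{"wx":0,"wy":0,"wz":0,"x":0,"y":0,"z":0,"hand":0.6}]'
python3 -m inch '[{"wx":0,"wy":0,"wz":0,"x":0,"y":0,"z":0.2,"hand":0.6},{"wx":0,"wy":0,"wz":0,"x":0,"y":0,"z":0.19,"hand":0.6},{"wx":0,"wy":0,"wz":0,"x":0,"y":0,"z":0,"hand":0.6},{"wx":0,"wy":0,"wz":0,"x":0,"y":0,"z":0,"hand":0.6}]'
python3 -c "
from h import *
need(.5452,.2001,.080,183.55)"
```

```text
time_s: 27.55
tcp_pos: [0.5442, 0.1995, 0.1229]
eef_rot: [-179.9, -0.4, -176.5]
wrist_force: [0.2, -0.3, 0.1]
grip_width: 0.599
gripper_force: 0.0
time_s: 27.95
tcp_pos: [0.546, 0.2003, 0.0817]
eef_rot: [180.0, 0.0, -176.5]
wrist_force: [-0.0, -0.3, -0.4]
grip_width: 0.594
gripper_force: 0.0
t27.9 tcp [546.  200.3  81.7] rpy [ 1.7995e+02  3.0000e-02 -1.7646e+02] | need x,y,z [ 0.007 -0.001  0.015] wz -0.000 | F [-0.  -0.3 -0.4] g 0.594 0
```

```bash
python3 -m inch '[{"wx":0,"wy":0,"wz":0,"x":0.007,"y":0,"z":0,"hand":0.1},{"wx":0,"wy":0,"wz":0,"x":0,"y":0,"z":0,"hand":0.1},{"wx":0,"wy":0,"wz":0,"x":0,"y":0,"z":0,"hand":0.1},{"wx":0,"wy":0,"wz":0,"x":0,"y":0,"z":0,"hand":0.1},{"wx":0,"wy":0,"wz":0,"x":0,"y":0,"z":0,"hand":0.1}]' 50
python3 -m inch '[{"wx":0,"wy":0,"wz":0,"x":0,"y":0,"z":0,"hand":0.1},{"wx":0,"wy":0,"wz":0,"x":0,"y":0,"z":0,"hand":0.1}]'
python3 -c "
from h import *
s=get_state();need(.5452,.2001,.080,183.55); print((s['tcp_pos']*1e3).round(2))"
python3 -m inch '[{"wx":0,"wy":0,"wz":0,"x":0,"y":0,"z":-0.1,"hand":0.1},{"wx":0,"wy":0,"wz":0,"x":0,"y":0,"z":-0.2,"hand":0.1},{"wx":0,"wy":0,"wz":0,"x":0,"y":0,"z":-0.4,"hand":0.1},{"wx":0,"wy":0,"wz":0,"x":0,"y":0,"z":-0.4,"hand":0.1},{"wx":0,"wy":0,"wz":0,"x":0,"y":0,"z":-0.2,"hand":0.1}]'
python3 -m inch '[{"wx":0,"wy":0,"wz":0,"x":0,"y":0,"z":0,"hand":0.1},{"wx":0,"wy":0,"wz":0,"x":0,"y":0,"z":0,"hand":0.1}]'
python3 -c "
from h import *
need(.514,-.096,.23,183.55)
snap('wrist','w15')"
```

```text
time_s: 28.45
tcp_pos: [0.5451, 0.2004, 0.0821]
eef_rot: [179.9, 0.1, -176.4]
wrist_force: [-1.0, -0.5, 7.3]
grip_width: 0.294
gripper_force: 48.9
time_s: 28.65
tcp_pos: [0.5451, 0.2004, 0.0821]
eef_rot: [179.9, 0.1, -176.4]
wrist_force: [-0.6, 0.2, 6.0]
grip_width: 0.296
gripper_force: 48.9
t28.6 tcp [545.1 200.4  82.1] rpy [ 1.7992e+02  1.3000e-01 -1.7645e+02] | need x,y,z [-0.001 -0.003  0.018] wz 0.000 | F [-0.6  0.2  6. ] g 0.296 49
[545.09 200.41  82.14]
time_s: 29.15
tcp_pos: [0.5449, 0.2002, 0.2424]
eef_rot: [179.9, 0.3, -176.4]
wrist_force: [-0.1, 0.7, -1.1]
grip_width: 0.293
gripper_force: 49.4
time_s: 29.35
tcp_pos: [0.5444, 0.2, 0.237]
eef_rot: [179.9, 0.1, -176.4]
wrist_force: [-0.6, 0.3, -1.1]
grip_width: 0.294
gripper_force: 49.4
t29.4 tcp [544.4 200.  237. ] rpy [ 1.7995e+02  5.0000e-02 -1.7645e+02] | need x,y,z [ 0.405 -2.447  0.056] wz 0.000 | F [-0.6  0.3 -1.1] g 0.294 49
```

```bash
python3 -m inch '[{"wx":0,"wy":0,"wz":0,"x":0.01,"y":-0.35,"z":0,"hand":0.1},{"wx":0,"wy":0,"wz":0,"x":0.01,"y":-0.35,"z":0,"hand":0.1},{"wx":0,"wy":0,"wz":0,"x":0.01,"y":-0.35,"z":0,"hand":0.1},{"wx":0,"wy":0,"wz":0,"x":0.01,"y":-0.35,"z":0,"hand":0.1},{"wx":0,"wy":0,"wz":0,"x":0.01,"y":-0.35,"z":0,"hand":0.1}]'>/dev/null
python3 -m inch '[{"wx":0,"wy":0,"wz":0,"x":0.01,"y":-0.35,"z":0.1,"hand":0.1},{"wx":0,"wy":0,"wz":0,"x":0.01,"y":-0.35,"z":0.1,"hand":0.1},{"wx":0,"wy":0,"wz":0,"x":0,"y":0,"z":0.22,"hand":0.1},{"wx":0,"wy":0,"wz":0,"x":0,"y":0,"z":0.22,"hand":0.1},{"wx":0,"wy":0,"wz":0,"x":0,"y":0,"z":0,"hand":0.1}]'>/dev/null
python3 -m inch '[{"wx":0,"wy":0,"wz":0,"x":0,"y":0,"z":0,"hand":0.1},{"wx":0,"wy":0,"wz":0,"x":0,"y":0,"z":0,"hand":0.1}]'
cat > field.py <<'E'
from h import *
def field(name,n='wrist'):
    im,M=snap(n,name)
    p=lambda u,v,z:(pt(n,(u,v),z,M)*1000).round(1)[:2]
    for c,st in blobs(im.min(2)>(185 if n=='wrist' else 170),8,2500):
        q=p(*c,.012)
        if 405<q[0]<665 and -395<q[1]<0: print(name,'white',c,st[2:],q)
    if n=='wrist': ws=[.0215]
    return im,M,p
# checkers: warp floor to a metric top view (1 px = 1 mm), Hough circles r 15
def checkers(im,M,n):
    K,P=cam(n,M); X,Y=np.meshgrid(np.arange(412,662),np.arange(-395,5)); q=np.linalg.inv(P)@np.stack([X.ravel()/1e3,Y.ravel()/1e3,np.full(X.size,.022),np.ones(X.size)])
    u=(K[0,2]+K[0,0]*q[0]/-q[2]).reshape(X.shape).astype(np.float32); v=(K[1,2]-K[1,1]*q[1]/-q[2]).reshape(X.shape).astype(np.float32)
    w=cv2.remap(im,u,v,cv2.INTER_LINEAR); g=cv2.GaussianBlur(cv2.cvtColor(w,cv2.COLOR_BGR2GRAY),(3,3),0)
    cs=cv2.HoughCircles(g,cv2.HOUGH_GRADIENT,1,25,param1=60,param2=16,minRadius=12,maxRadius=17)
    for c in ([] if cs is None else cs[0][:10]): print(n,'circ x %.0f y %.0f r %.1f'%(412+c[0],-395+c[1],c[2]))
E
python3 - <<'E'
from field import *
need(.5145,-.0962,.13,183.55)
im,M,p=field('w16'); checkers(im,M,'wrist')
im,M,p=field('t16','top'); checkers(im,M,'top')
im,M=load('w2'); print('ref w2'); checkers(im,M,'wrist')
E
```

```text
time_s: 30.6
tcp_pos: [0.5546, -0.0937, 0.1606]
eef_rot: [180.0, 0.1, -176.4]
wrist_force: [-0.5, 0.1, 0.2]
grip_width: 0.294
gripper_force: 49.5
t30.6 tcp [554.6 -93.7 160.6] rpy [ 1.7998e+02  6.0000e-02 -1.7642e+02] | need x,y,z [ 0.335 -0.     0.255] wz 0.000 | F [-0.5  0.1  0.2] g 0.294 50
w16 white [321.0, 177.2] [21, 21, 353] [514.6 -96.8]
w16 white [61.3, 255.7] [20, 19, 290] [ 589.8 -300.4]
w16 white [158.5, 265.2] [20, 19, 283] [ 593.2 -223.3]
w16 white [273.2, 345.6] [10, 10, 53] [ 662.2 -129.1]
w16 white [368.1, 346.0] [11, 10, 44] [657.5 -46.9]
wrist circ x 430 y -232 r 14.1
wrist circ x 442 y -66 r 14.1
t16 white [445.1, 213.9] [3, 3, 8] [ 591.8 -298.1]
ref w2
wrist circ x 522 y -234 r 15.2
wrist circ x 610 y -70 r 15.2
```

No stray checkers: both are in the tray, and all three dots are free. Pressing dot 1.

```bash
python3 -m inch '[{"wx":0,"wy":0,"wz":0,"x":0.334,"y":-0.003,"z":0,"hand":0.1},{"wx":0,"wy":0,"wz":0,"x":0,"y":0,"z":0.25,"hand":0.1},{"wx":0,"wy":0,"wz":0,"x":0,"y":0,"z":0.25,"hand":0.1},{"wx":0,"wy":0,"wz":0,"x":0,"y":0,"z":0,"hand":0.1},{"wx":0,"wy":0,"wz":0,"x":0,"y":0,"z":0,"hand":0.1}]'
python3 -c "
from h import *
need(.5146,-.0966,.0766,183.55)"
```

```text
time_s: 31.2
tcp_pos: [0.5146, -0.0966, 0.1005]
eef_rot: [180.0, 0.0, -176.4]
wrist_force: [1.4, -0.7, -0.6]
grip_width: 0.294
gripper_force: 49.5
t31.2 tcp [514.6 -96.6 100.5] rpy [ 1.7997e+02  1.0000e-02 -1.7644e+02] | need x,y,z [-0.     0.     0.199] wz 0.000 | F [ 1.4 -0.7 -0.6] g 0.294 50
```

```bash
python3 -m inch '[{"wx":0,"wy":0,"wz":0,"x":0,"y":0,"z":0.06,"hand":0.1},{"wx":0,"wy":0,"wz":0,"x":0,"y":0,"z":0.06,"hand":0.1},{"wx":0,"wy":0,"wz":0,"x":0,"y":0,"z":0.04,"hand":0.1},{"wx":0,"wy":0,"wz":0,"x":0,"y":0,"z":0.035,"hand":0.1},{"wx":0,"wy":0,"wz":0,"x":0,"y":0,"z":0,"hand":0.1}]'
python3 -m inch '[{"wx":0,"wy":0,"wz":0,"x":0,"y":0,"z":0,"hand":0.1},{"wx":0,"wy":0,"wz":0,"x":0,"y":0,"z":0,"hand":0.1},{"wx":0,"wy":0,"wz":0,"x":0,"y":0,"z":0,"hand":0.1}]'
```

```text
time_s: 31.7
tcp_pos: [0.5143, -0.0966, 0.0756]
eef_rot: [180.0, -0.0, -176.4]
wrist_force: [0.0, 0.2, 1.5]
grip_width: 0.296
gripper_force: 49.8
time_s: 32.0
tcp_pos: [0.5143, -0.0967, 0.0762]
eef_rot: [180.0, 0.0, -176.5]
wrist_force: [0.6, -0.4, 1.9]
grip_width: 0.294
gripper_force: 49.8
```

```bash
python3 -m inch '[{"wx":0,"wy":0,"wz":0,"x":0,"y":0,"z":-0.25,"hand":0.1},{"wx":0,"wy":0,"wz":0,"x":-0.148,"y":-0.2735,"z":0,"hand":0.1},{"wx":0,"wy":0,"wz":0,"x":-0.148,"y":-0.2735,"z":0,"hand":0.1},{"wx":0,"wy":0,"wz":0,"x":-0.148,"y":-0.2735,"z":0,"hand":0.1},{"wx":0,"wy":0,"wz":0,"x":-0.148,"y":-0.2735,"z":0,"hand":0.1}]' >/dev/null
python3 -m inch '[{"wx":0,"wy":0,"wz":0,"x":0,"y":0,"z":0,"hand":0.1},{"wx":0,"wy":0,"wz":0,"x":0,"y":0,"z":0,"hand":0.1}]'
python3 -c "
from h import *
need(.5932,-.2233,.0766,183.55)"
```

```text
time_s: 32.7
tcp_pos: [0.5931, -0.2237, 0.1051]
eef_rot: [179.9, -0.1, -176.5]
wrist_force: [-0.3, 0.9, -0.6]
grip_width: 0.293
gripper_force: 49.7
t32.7 tcp [ 593.1 -223.7  105.1] rpy [ 1.7992e+02 -7.0000e-02 -1.7651e+02] | need x,y,z [-0.002  0.003  0.238] wz -0.001 | F [-0.3  0.9 -0.6] g 0.293 50
```

```bash
python3 -m inch '[{"wx":0,"wy":0,"wz":0,"x":0,"y":0.003,"z":0.09,"hand":0.1},{"wx":0,"wy":0,"wz":0,"x":0,"y":0,"z":0.07,"hand":0.1},{"wx":0,"wy":0,"wz":0,"x":0,"y":0,"z":0.04,"hand":0.1},{"wx":0,"wy":0,"wz":0,"x":0,"y":0,"z":0.037,"hand":0.1},{"wx":0,"wy":0,"wz":0,"x":0,"y":0,"z":0,"hand":0.1}]' >/dev/null
python3 -m inch '[{"wx":0,"wy":0,"wz":0,"x":0,"y":0,"z":0,"hand":0.1},{"wx":0,"wy":0,"wz":0,"x":0,"y":0,"z":0,"hand":0.1},{"wx":0,"wy":0,"wz":0,"x":0,"y":0,"z":0,"hand":0.1}]'
python3 -m inch '[{"wx":0,"wy":0,"wz":0,"x":0,"y":0,"z":-0.25,"hand":0.1},{"wx":0,"wy":0,"wz":0,"x":0.034,"y":-0.318,"z":0,"hand":0.1},{"wx":0,"wy":0,"wz":0,"x":0.034,"y":-0.318,"z":0,"hand":0.1},{"wx":0,"wy":0,"wz":0,"x":0,"y":0,"z":0,"hand":0.1},{"wx":0,"wy":0,"wz":0,"x":0,"y":0,"z":0,"hand":0.1}]'
python3 -c "
from h import *
need(.5898,-.3002,.0766,183.55)"
```

```text
time_s: 33.5
tcp_pos: [0.5934, -0.223, 0.0777]
eef_rot: [180.0, 0.0, -176.4]
wrist_force: [-1.0, 0.9, 1.0]
grip_width: 0.296
gripper_force: 49.9
time_s: 34.0
tcp_pos: [0.5896, -0.3002, 0.1071]
eef_rot: [179.9, -0.0, -176.5]
wrist_force: [0.7, 0.5, -1.1]
grip_width: 0.295
gripper_force: 49.8
t34.0 tcp [ 589.6 -300.2  107.1] rpy [ 1.7995e+02 -2.0000e-02 -1.7653e+02] | need x,y,z [-0.002 -0.     0.254] wz -0.001 | F [ 0.7  0.5 -1.1] g 0.295 50
```

```bash
python3 -m inch '[{"wx":0,"wy":0,"wz":0,"x":0,"y":0,"z":0.1,"hand":0.1},{"wx":0,"wy":0,"wz":0,"x":0,"y":0,"z":0.08,"hand":0.1},{"wx":0,"wy":0,"wz":0,"x":0,"y":0,"z":0.04,"hand":0.1},{"wx":0,"wy":0,"wz":0,"x":0,"y":0,"z":0.035,"hand":0.1},{"wx":0,"wy":0,"wz":0,"x":0,"y":0,"z":0,"hand":0.1}]' >/dev/null
python3 -m inch '[{"wx":0,"wy":0,"wz":0,"x":0,"y":0,"z":0,"hand":0.1},{"wx":0,"wy":0,"wz":0,"x":0,"y":0,"z":0,"hand":0.1},{"wx":0,"wy":0,"wz":0,"x":0,"y":0,"z":0,"hand":0.1}]'
python3 -m inch '[{"wx":0,"wy":0,"wz":0,"x":0,"y":0,"z":-0.3,"hand":0.1},{"wx":0,"wy":0,"wz":0,"x":0,"y":0,"z":-0.4,"hand":0.1},{"wx":0,"wy":0,"wz":0,"x":0,"y":0,"z":-0.4,"hand":0.1},{"wx":0,"wy":0,"wz":0,"x":0,"y":0,"z":-0.2,"hand":0.1},{"wx":0,"wy":0,"wz":0,"x":0,"y":0,"z":0,"hand":0.1}]'
python3 - <<'E'
from field import *
need(.5451,.2004,.237,183.55)
im,M,p=field('w17'); checkers(im,M,'wrist')
E
```

```text
time_s: 34.8
tcp_pos: [0.59, -0.2997, 0.0771]
eef_rot: [180.0, 0.0, -176.4]
wrist_force: [-0.2, 1.0, 0.6]
grip_width: 0.292
gripper_force: 50.0
time_s: 35.3
tcp_pos: [0.5908, -0.3004, 0.2377]
eef_rot: [-179.8, 0.3, -176.5]
wrist_force: [1.0, -0.4, -0.5]
grip_width: 0.297
gripper_force: 49.8
t35.3 tcp [ 590.8 -300.4  237.7] rpy [-179.82    0.31 -176.46] | need x,y,z [ 0.122  4.189 -0.008] wz -0.000 | F [ 1.  -0.4 -0.5] g 0.297 50
w17 white [547.2, 139.3] [17, 18, 226] [514.5 -97. ]
w17 white [322.7, 205.7] [16, 16, 193] [ 589.7 -300.1]
w17 white [400.5, 213.7] [16, 16, 192] [ 593.  -223.2]
wrist circ x 444 y -70 r 16.4
wrist circ x 430 y -234 r 15.2
```

```bash
for i in 1 2; do python3 -m inch '[{"wx":0,"wy":0,"wz":0,"x":0.011,"y":0.381,"z":0,"hand":0.1},{"wx":0,"wy":0,"wz":0,"x":0.011,"y":0.381,"z":0,"hand":0.1},{"wx":0,"wy":0,"wz":0,"x":0.011,"y":0.381,"z":0,"hand":0.1},{"wx":0,"wy":0,"wz":0,"x":0.011,"y":0.381,"z":0,"hand":0.1},{"wx":0,"wy":0,"wz":0,"x":0.011,"y":0.381,"z":0,"hand":0.1}]'>/dev/null; done
python3 -m inch '[{"wx":0,"wy":0,"wz":0,"x":0.011,"y":0.379,"z":0,"hand":0.1},{"wx":0,"wy":0,"wz":0,"x":0,"y":0,"z":0,"hand":0.1},{"wx":0,"wy":0,"wz":0,"x":0,"y":0,"z":0,"hand":0.1},{"wx":0,"wy":0,"wz":0,"x":0,"y":0,"z":0,"hand":0.1}]'
python3 -c "
from h import *
need(.5451,.2004,.0824,183.55)"
```

```text
time_s: 36.75
tcp_pos: [0.5441, 0.2004, 0.232]
eef_rot: [180.0, -0.1, -176.5]
wrist_force: [0.6, -0.3, -1.2]
grip_width: 0.293
gripper_force: 49.8
t36.8 tcp [544.1 200.4 232. ] rpy [ 1.7999e+02 -8.0000e-02 -1.7648e+02] | need x,y,z [-1.000e-02 -1.000e-03  1.247e+00] wz -0.000 | F [ 0.6 -0.3 -1.2] g 0.293 50
```

```bash
python3 -m inch '[{"wx":0,"wy":0,"wz":0,"x":-0.01,"y":0,"z":0.3,"hand":0.1},{"wx":0,"wy":0,"wz":0,"x":0,"y":0,"z":0.3,"hand":0.1},{"wx":0,"wy":0,"wz":0,"x":0,"y":0,"z":0.25,"hand":0.1},{"wx":0,"wy":0,"wz":0,"x":0,"y":0,"z":0.15,"hand":0.1},{"wx":0,"wy":0,"wz":0,"x":0,"y":0,"z":0,"hand":0.1}]'
python3 -m inch '[{"wx":0,"wy":0,"wz":0,"x":0,"y":0,"z":0,"hand":0.1},{"wx":0,"wy":0,"wz":0,"x":0,"y":0,"z":0,"hand":0.1}]'
python3 -c "
from h import *
need(.5451,.2004,.0824,183.55)"
```

```text
time_s: 37.25
tcp_pos: [0.5444, 0.1996, 0.1099]
eef_rot: [-180.0, -0.3, -176.6]
wrist_force: [0.0, 0.1, -1.0]
grip_width: 0.299
gripper_force: 49.9
time_s: 37.45
tcp_pos: [0.5461, 0.2009, 0.1146]
eef_rot: [179.9, 0.1, -176.5]
wrist_force: [0.6, -0.4, -0.8]
grip_width: 0.293
gripper_force: 49.9
t37.5 tcp [546.1 200.9 114.6] rpy [ 1.7993e+02  1.0000e-01 -1.7649e+02] | need x,y,z [ 0.009 -0.004  0.268] wz -0.000 | F [ 0.6 -0.4 -0.8] g 0.293 50
```

```bash
python3 -m inch '[{"wx":0,"wy":0,"wz":0,"x":0.008,"y":-0.004,"z":0.04,"hand":0.1},{"wx":0,"wy":0,"wz":0,"x":0,"y":0,"z":0.08,"hand":0.1},{"wx":0,"wy":0,"wz":0,"x":0,"y":0,"z":0.08,"hand":0.1},{"wx":0,"wy":0,"wz":0,"x":0,"y":0,"z":0.05,"hand":0.1},{"wx":0,"wy":0,"wz":0,"x":0,"y":0,"z":0.015,"hand":0.1}]'
python3 -m inch '[{"wx":0,"wy":0,"wz":0,"x":0,"y":0,"z":0,"hand":0.1},{"wx":0,"wy":0,"wz":0,"x":0,"y":0,"z":0,"hand":0.1}]'
python3 -c "
from h import *
need(.5451,.2004,.0822,183.55)"
```

```text
time_s: 37.95
tcp_pos: [0.5448, 0.2011, 0.0819]
eef_rot: [179.9, 0.0, -176.4]
wrist_force: [-8.9, -0.9, 26.2]
grip_width: 0.294
gripper_force: 53.5
time_s: 38.15
tcp_pos: [0.5446, 0.2011, 0.0819]
eef_rot: [179.9, 0.0, -176.4]
wrist_force: [-4.8, 0.9, 10.7]
grip_width: 0.297
gripper_force: 51.4
t38.1 tcp [544.6 201.1  81.9] rpy [ 1.7992e+02  3.0000e-02 -1.7644e+02] | need x,y,z [-0.003 -0.006 -0.002] wz 0.000 | F [-4.8  0.9 10.7] g 0.297 51
```

```bash
python3 -m inch '[{"wx":0,"wy":0,"wz":0,"x":0,"y":0,"z":-0.003,"hand":0.4},{"wx":0,"wy":0,"wz":0,"x":0,"y":0,"z":0,"hand":0.6},{"wx":0,"wy":0,"wz":0,"x":0,"y":0,"z":0,"hand":0.6},{"wx":0,"wy":0,"wz":0,"x":0,"y":0,"z":0,"hand":0.6},{"wx":0,"wy":0,"wz":0,"x":0,"y":0,"z":-0.1,"hand":0.6}]'
python3 -m inch '[{"wx":0,"wy":0,"wz":0,"x":0,"y":0,"z":-0.3,"hand":0.6},{"wx":0,"wy":0,"wz":0,"x":0,"y":0,"z":-0.4,"hand":0.6},{"wx":0,"wy":0,"wz":0,"x":0,"y":0,"z":-0.4,"hand":0.6},{"wx":0,"wy":0,"wz":0,"x":-0.26,"y":0,"z":0,"hand":0.5},{"wx":0,"wy":0,"wz":0,"x":0,"y":0,"z":0,"hand":0.5}]'
python3 -m inch '[{"wx":0,"wy":0,"wz":0,"x":0,"y":0,"z":0,"hand":0.5},{"wx":0,"wy":0,"wz":0,"x":0,"y":0,"z":0,"hand":0.5}]'
python3 - <<'E'
from h import *
need(.6377,.206,.1275,183.55)
im,M=snap('wrist','w18')
p=lambda u,v,z:(pt('wrist',(u,v),z,M)*1000).round(1)[:2]
h=cv2.cvtColor(im,cv2.COLOR_BGR2HSV); m=(h[...,1]<60)&(h[...,2]>60)&(h[...,2]<=200); m[:80]=0; m[330:]=0; m[:,:200]=0; m[:,440:]=0
for c,st in blobs(m,150): print(c,st,p(*c,.1))
E
```

```text
time_s: 38.65
tcp_pos: [0.5437, 0.2005, 0.0924]
eef_rot: [180.0, -0.2, -176.4]
wrist_force: [0.2, -0.1, 0.1]
grip_width: 0.602
gripper_force: 0.0
time_s: 39.15
tcp_pos: [0.5778, 0.2027, 0.2279]
eef_rot: [179.9, 0.2, -176.5]
wrist_force: [-0.7, -0.2, 0.0]
grip_width: 0.5
gripper_force: 0.0
time_s: 39.35
tcp_pos: [0.575, 0.2025, 0.2253]
eef_rot: [180.0, -0.1, -176.4]
wrist_force: [-0.0, -0.4, -0.4]
grip_width: 0.499
gripper_force: 0.0
t39.4 tcp [575.  202.5 225.3] rpy [ 1.7997e+02 -6.0000e-02 -1.7645e+02] | need x,y,z [-0.524 -0.004  0.815] wz 0.000 | F [-0.  -0.4 -0.4] g 0.499 0
[322.5, 105.0] [297, 101, 52, 9, 466] [485.  197.3]
[321.4, 190.4] [304, 169, 36, 45, 1213] [540.8 200.1]
[364.0, 252.6] [350, 237, 28, 32, 796] [584.5 234.1]
[247.6, 315.9] [225, 298, 40, 32, 625] [641.7 149.1]
[390.9, 314.7] [378, 298, 37, 32, 494] [633.9 259.8]
```

```bash
python3 -m inch '[{"wx":0,"wy":0,"wz":0,"x":-0.262,"y":-0.002,"z":0,"hand":0.4},{"wx":0,"wy":0,"wz":0,"x":-0.262,"y":-0.002,"z":0,"hand":0.4},{"wx":0,"wy":0,"wz":0,"x":0,"y":0,"z":0.35,"hand":0.4},{"wx":0,"wy":0,"wz":0,"x":0,"y":0,"z":0.25,"hand":0.4},{"wx":0,"wy":0,"wz":0,"x":0,"y":0,"z":0,"hand":0.4}]'
python3 -m inch '[{"wx":0,"wy":0,"wz":0,"x":0,"y":0,"z":0.1,"hand":0.4},{"wx":0,"wy":0,"wz":0,"x":0,"y":0,"z":0.1,"hand":0.4},{"wx":0,"wy":0,"wz":0,"x":0,"y":0,"z":0,"hand":0.4},{"wx":0,"wy":0,"wz":0,"x":0,"y":0,"z":0,"hand":0.4}]'
python3 -c "
from h import *
need(.6377,.206,.1275,183.55)"
```

```text
time_s: 39.9
tcp_pos: [0.6363, 0.2056, 0.1487]
eef_rot: [-180.0, -0.4, -176.4]
wrist_force: [-0.5, -0.8, -0.3]
grip_width: 0.403
gripper_force: 0.0
time_s: 40.3
tcp_pos: [0.6385, 0.2061, 0.1303]
eef_rot: [180.0, 0.0, -176.4]
wrist_force: [-0.8, -0.5, 0.4]
grip_width: 0.404
gripper_force: 0.0
t40.3 tcp [638.5 206.1 130.3] rpy [ 1.7995e+02  3.0000e-02 -1.7645e+02] | need x,y,z [ 0.007 -0.001  0.023] wz 0.000 | F [-0.8 -0.5  0.4] g 0.404 0
```

```bash
python3 -m inch '[{"wx":0,"wy":0,"wz":0,"x":0.007,"y":0,"z":0.015,"hand":0},{"wx":0,"wy":0,"wz":0,"x":0,"y":0,"z":0,"hand":0},{"wx":0,"wy":0,"wz":0,"x":0,"y":0,"z":0,"hand":0},{"wx":0,"wy":0,"wz":0,"x":0,"y":0,"z":0,"hand":0},{"wx":0,"wy":0,"wz":0,"x":0.06,"y":0,"z":0,"hand":0}]' 40
python3 -m inch '[{"wx":0,"wy":0,"wz":0,"x":0.16,"y":0,"z":0,"hand":0},{"wx":0,"wy":0,"wz":0,"x":0.16,"y":0,"z":0,"hand":0},{"wx":0,"wy":0,"wz":0,"x":0.16,"y":0,"z":0,"hand":0},{"wx":0,"wy":0,"wz":0,"x":0.16,"y":0,"z":0,"hand":0},{"wx":0,"wy":0,"wz":0,"x":0.16,"y":0,"z":0,"hand":0}]'
python3 -m inch '[{"wx":0,"wy":0,"wz":0,"x":0.06,"y":0,"z":0,"hand":0},{"wx":0,"wy":0,"wz":0,"x":0.04,"y":0,"z":0,"hand":0},{"wx":0,"wy":0,"wz":0,"x":0,"y":0,"z":0,"hand":0},{"wx":0,"wy":0,"wz":0,"x":0,"y":0,"z":0,"hand":0}]'
python3 -c "
from h import *
need(.5231,.199,.1275,183.55)"
```

```text
time_s: 40.8
tcp_pos: [0.6311, 0.2057, 0.1285]
eef_rot: [179.9, 0.1, -176.5]
wrist_force: [1.4, 1.1, 6.1]
grip_width: 0.15
gripper_force: 42.1
time_s: 41.3
tcp_pos: [0.5342, 0.1998, 0.1285]
eef_rot: [179.9, 0.1, -176.4]
wrist_force: [2.6, 2.3, 6.2]
grip_width: 0.15
gripper_force: 42.2
time_s: 41.7
tcp_pos: [0.523, 0.1991, 0.1284]
eef_rot: [179.9, 0.0, -176.5]
wrist_force: [-2.1, 2.3, 7.9]
grip_width: 0.151
gripper_force: 42.4
t41.7 tcp [523.  199.1 128.4] rpy [ 1.7994e+02  4.0000e-02 -1.7645e+02] | need x,y,z [-0.001 -0.001  0.008] wz -0.000 | F [-2.1  2.3  7.9] g 0.151 42
```

```bash
python3 -m inch '[{"wx":0,"wy":0,"wz":0,"x":0.012,"y":0,"z":0,"hand":0},{"wx":0,"wy":0,"wz":0,"x":0.012,"y":0,"z":0,"hand":0},{"wx":0,"wy":0,"wz":0,"x":0,"y":0,"z":0,"hand":0},{"wx":0,"wy":0,"wz":0,"x":0,"y":0,"z":0,"hand":0}]'
```

```text
time_s: 42.1
tcp_pos: [0.5226, 0.199, 0.1285]
eef_rot: [179.9, 0.4, -176.5]
wrist_force: [26.7, 5.1, -5.0]
grip_width: 0.151
gripper_force: 40.6
```

The lid is hard against its stop, so it's shut. Going back to the key.

```bash
python3 -m inch '[{"wx":0,"wy":0,"wz":0,"x":-0.02,"y":0,"z":0,"hand":0.4},{"wx":0,"wy":0,"wz":0,"x":0,"y":0,"z":0,"hand":0.4},{"wx":0,"wy":0,"wz":0,"x":0,"y":0,"z":0,"hand":0.4},{"wx":0,"wy":0,"wz":0,"x":0,"y":0,"z":-0.3,"hand":0.4},{"wx":0,"wy":0,"wz":0,"x":0,"y":0,"z":-0.36,"hand":0.4}]'
python3 -m inch '[{"wx":0,"wy":0,"wz":0,"x":0.27,"y":0,"z":0,"hand":0.4},{"wx":0,"wy":0,"wz":0,"x":0.265,"y":0,"z":0,"hand":0.4},{"wx":0,"wy":0,"wz":0.0932,"x":0,"y":0,"z":0,"hand":0.4},{"wx":0,"wy":0,"wz":0.0932,"x":0,"y":0,"z":0,"hand":0.4},{"wx":0,"wy":0,"wz":0.0932,"x":0,"y":0,"z":0,"hand":0.4}]'>/dev/null
python3 -m inch '[{"wx":0,"wy":0,"wz":0.0932,"x":0,"y":0,"z":0,"hand":0.4},{"wx":0,"wy":0,"wz":0.0932,"x":0,"y":0,"z":0,"hand":0.4},{"wx":0,"wy":0,"wz":0.0932,"x":0,"y":0,"z":0,"hand":0.4},{"wx":0,"wy":0,"wz":0.0932,"x":0,"y":0,"z":0,"hand":0.4},{"wx":0,"wy":0,"wz":0.0932,"x":0,"y":0,"z":0,"hand":0.4}]'>/dev/null
python3 -m inch '[{"wx":0,"wy":0,"wz":0.0932,"x":0,"y":0,"z":0,"hand":0.4},{"wx":0,"wy":0,"wz":0.0932,"x":0,"y":0,"z":0,"hand":0.4},{"wx":0,"wy":0,"wz":0,"x":0,"y":0,"z":0,"hand":0.4},{"wx":0,"wy":0,"wz":0,"x":0,"y":0,"z":0,"hand":0.4}]'
python3 -c "
from h import *
need(.4586,.1952,.1299,99.7)"
```

```text
time_s: 42.6
tcp_pos: [0.5211, 0.1985, 0.206]
eef_rot: [-180.0, -0.2, -176.4]
wrist_force: [1.1, 0.5, 1.3]
grip_width: 0.399
gripper_force: 0.0
time_s: 44.0
tcp_pos: [0.4579, 0.1948, 0.2069]
eef_rot: [-180.0, -0.0, 99.9]
wrist_force: [1.4, -0.9, 0.2]
grip_width: 0.399
gripper_force: 0.0
t44.0 tcp [457.9 194.8 206.9] rpy [-1.7998e+02 -3.0000e-02  9.9930e+01] | need x,y,z [0.002 0.006 0.642] wz 0.003 | F [ 1.4 -0.9  0.2] g 0.399 0
```

```bash
python3 -m inch '[{"wx":0,"wy":0,"wz":0.003,"x":0.002,"y":0.006,"z":0.3,"hand":0.4},{"wx":0,"wy":0,"wz":0,"x":0,"y":0,"z":0.2,"hand":0.4},{"wx":0,"wy":0,"wz":0,"x":0,"y":0,"z":0,"hand":0.4},{"wx":0,"wy":0,"wz":0,"x":0,"y":0,"z":0.1,"hand":0.4},{"wx":0,"wy":0,"wz":0,"x":0,"y":0,"z":0,"hand":0.4}]'
python3 -m inch '[{"wx":0,"wy":0,"wz":0,"x":0,"y":0,"z":0,"hand":0.4}]'
python3 -c "
from h import *
need(.4586,.1952,.1299,99.7)"
```

```text
time_s: 44.5
tcp_pos: [0.4587, 0.1952, 0.1348]
eef_rot: [-180.0, -0.0, 99.5]
wrist_force: [-0.4, 1.0, -0.0]
grip_width: 0.4
gripper_force: 0.0
time_s: 44.6
tcp_pos: [0.459, 0.1953, 0.1358]
eef_rot: [180.0, -0.0, 99.4]
wrist_force: [-0.2, -0.0, 1.2]
grip_width: 0.399
gripper_force: 0.0
t44.6 tcp [459.  195.3 135.8] rpy [ 1.7996e+02 -5.0000e-02  9.9440e+01] | need x,y,z [-0.    -0.003  0.05 ] wz -0.003 | F [-0.2 -0.   1.2] g 0.399 0
```

```bash
python3 -m inch '[{"wx":0,"wy":0,"wz":0,"x":0,"y":-0.002,"z":0.047,"hand":0.4},{"wx":0,"wy":0,"wz":0,"x":0,"y":0,"z":0,"hand":0},{"wx":0,"wy":0,"wz":0,"x":0,"y":0,"z":0,"hand":0},{"wx":0,"wy":0,"wz":0,"x":0,"y":0,"z":0,"hand":0},{"wx":0,"wy":0,"wz":0,"x":0,"y":0,"z":0,"hand":0}]' 80
python3 -c "
from h import *
s=get_state();M=T(s);print('tool F',(M[:3,:3].T@s['wrist_force']).round(1),s['moment'].round(2))"
python3 -m inch '[{"wx":0,"wy":0,"wz":-0.05,"x":0,"y":0,"z":0,"hand":0},{"wx":0,"wy":0,"wz":-0.08,"x":0,"y":0,"z":0,"hand":0},{"wx":0,"wy":0,"wz":-0.08,"x":0,"y":0,"z":0,"hand":0},{"wx":0,"wy":0,"wz":-0.08,"x":0,"y":0,"z":0,"hand":0},{"wx":0,"wy":0,"wz":0,"x":0,"y":0,"z":0,"hand":0}]'
python3 -c "
from h import *
s=get_state();M=T(s);print('tool F',(M[:3,:3].T@s['wrist_force']).round(1),s['moment'].round(2))"
```

```text
time_s: 45.1
tcp_pos: [0.4584, 0.1952, 0.1296]
eef_rot: [-180.0, -0.0, 99.4]
wrist_force: [-3.0, -2.0, 2.9]
grip_width: 0.087
gripper_force: 78.6
tool F [-1.5 -3.3 -2.9] [-0.1   0.46 -0.02]
time_s: 45.6
tcp_pos: [0.4586, 0.1951, 0.1296]
eef_rot: [180.0, -0.0, 125.6]
wrist_force: [-1.4, -1.1, 2.8]
grip_width: 0.089
gripper_force: 78.6
tool F [-0.1 -1.8 -2.8] [-0.18  0.16 -0.05]
```

```bash
python3 -m inch '[{"wx":0,"wy":0,"wz":-0.08,"x":0,"y":0,"z":0,"hand":0},{"wx":0,"wy":0,"wz":-0.08,"x":0,"y":0,"z":0,"hand":0},{"wx":0,"wy":0,"wz":-0.08,"x":0,"y":0,"z":0,"hand":0},{"wx":0,"wy":0,"wz":-0.08,"x":0,"y":0,"z":0,"hand":0},{"wx":0,"wy":0,"wz":0,"x":0,"y":0,"z":0,"hand":0}]'
python3 -c "
from h import *
s=get_state();M=T(s);print('tool F',(M[:3,:3].T@s['wrist_force']).round(1),s['moment'].round(2))"
python3 -m inch '[{"wx":0,"wy":0,"wz":-0.08,"x":0,"y":0,"z":0,"hand":0},{"wx":0,"wy":0,"wz":-0.08,"x":0,"y":0,"z":0,"hand":0},{"wx":0,"wy":0,"wz":-0.08,"x":0,"y":0,"z":0,"hand":0},{"wx":0,"wy":0,"wz":-0.04,"x":0,"y":0,"z":0,"hand":0},{"wx":0,"wy":0,"wz":0,"x":0,"y":0,"z":0,"hand":0}]'
python3 -c "
from h import *
s=get_state();M=T(s);print('tool F',(M[:3,:3].T@s['wrist_force']).round(1),s['moment'].round(2))"
```

```text
time_s: 46.1
tcp_pos: [0.4586, 0.1952, 0.1296]
eef_rot: [180.0, -0.0, 154.2]
wrist_force: [-0.8, -0.3, 4.0]
grip_width: 0.087
gripper_force: 78.7
tool F [ 0.6 -0.6 -4. ] [-0.16  0.15 -0.04]
time_s: 46.6
tcp_pos: [0.4586, 0.1952, 0.1296]
eef_rot: [180.0, 0.0, 179.2]
wrist_force: [-1.0, -0.5, 4.3]
grip_width: 0.086
gripper_force: 78.8
tool F [ 1.  -0.5 -4.3] [-0.09  0.22  0.01]
```

```bash
python3 -m inch '[{"wx":0,"wy":0,"wz":-0.07,"x":0,"y":0,"z":0,"hand":0},{"wx":0,"wy":0,"wz":-0.07,"x":0,"y":0,"z":0,"hand":0},{"wx":0,"wy":0,"wz":0,"x":0,"y":0,"z":0,"hand":0}]'
python3 -c "
from h import *
s=get_state();M=T(s);print('tool F',(M[:3,:3].T@s['wrist_force']).round(1),s['moment'].round(3))"
python3 -m inch '[{"wx":0,"wy":0,"wz":-0.02,"x":0,"y":0,"z":0,"hand":0},{"wx":0,"wy":0,"wz":-0.01,"x":0,"y":0,"z":0,"hand":0},{"wx":0,"wy":0,"wz":0,"x":0,"y":0,"z":0,"hand":0},{"wx":0,"wy":0,"wz":0,"x":0,"y":0,"z":0,"hand":0}]'
python3 -c "
from h import *
s=get_state();M=T(s);print('tool F',(M[:3,:3].T@s['wrist_force']).round(1),s['moment'].round(3))"
```

```text
time_s: 46.9
tcp_pos: [0.4586, 0.1953, 0.1296]
eef_rot: [180.0, 0.0, -168.1]
wrist_force: [-0.7, -0.0, 4.8]
grip_width: 0.088
gripper_force: 78.9
tool F [ 0.7  0.1 -4.8] [0.028 0.225 0.039]
time_s: 47.3
tcp_pos: [0.4585, 0.1953, 0.1296]
eef_rot: [180.0, 0.0, -165.7]
wrist_force: [-0.7, 0.1, 5.1]
grip_width: 0.085
gripper_force: 78.9
tool F [ 0.7  0.3 -5.1] [-0.065  0.24  -0.054]
```

```bash
python3 -m inch '[{"wx":0,"wy":0,"wz":-0.02,"x":0,"y":0,"z":0,"hand":0},{"wx":0,"wy":0,"wz":0,"x":0,"y":0,"z":0,"hand":0}]'
for i in 1 2 3; do python3 -m inch '[{"wx":0,"wy":0,"wz":0,"x":0,"y":0,"z":0,"hand":0}]' >/dev/null; python3 -c "
from h import *
s=get_state();print(s['moment'].round(3),s['eef_rot'][2].round(2),s['effort'][5].round(3),s['qpos'][5].round(2))"; done
```

```text
time_s: 47.5
tcp_pos: [0.4585, 0.1952, 0.1296]
eef_rot: [180.0, 0.0, -163.8]
wrist_force: [-1.0, 0.6, 6.8]
grip_width: 0.087
gripper_force: 78.9
[-0.015  0.152 -0.11 ] -163.81 -0.022 -86.09
[-0.037  0.176 -0.084] -163.8 -0.101 -86.1
[-0.046  0.236 -0.141] -163.8 -0.11 -86.1
```

The moment builds against the stop, so the lock is home. I'll turn back through the play, then regrip the key squarely and draw it out.

```bash
python3 -m inch '[{"wx":0,"wy":0,"wz":0.07,"x":0,"y":0,"z":0,"hand":0},{"wx":0,"wy":0,"wz":0.07,"x":0,"y":0,"z":0,"hand":0},{"wx":0,"wy":0,"wz":0,"x":0,"y":0,"z":0,"hand":0.25},{"wx":0,"wy":0,"wz":0,"x":0,"y":0,"z":0,"hand":0.25},{"wx":0,"wy":0,"wz":0,"x":0,"y":0,"z":0,"hand":0.25}]'
python3 -c "
from h import *
need(.4586,.1952,.1299,183.55)"
python3 -m inch '[{"wx":0,"wy":0,"wz":0,"x":0,"y":0,"z":0,"hand":0},{"wx":0,"wy":0,"wz":0,"x":0,"y":0,"z":0,"hand":0},{"wx":0,"wy":0,"wz":0,"x":0,"y":0,"z":0,"hand":0},{"wx":0,"wy":0,"wz":0,"x":0,"y":0,"z":0,"hand":0}]' 60
python3 -c "
from h import *
s=get_state();print((s['tcp_pos']*1e3).round(2),s['eef_rot'].round(2),s['wrist_force'].round(1),s['moment'].round(2))"
```

```text
time_s: 48.3
tcp_pos: [0.4583, 0.1951, 0.1291]
eef_rot: [180.0, -0.0, -176.0]
wrist_force: [-0.5, 0.3, -1.2]
grip_width: 0.255
gripper_force: 0.0
t48.3 tcp [458.3 195.1 129.1] rpy [ 1.7997e+02 -3.0000e-02 -1.7597e+02] | need x,y,z [-0.002  0.    -0.006] wz 0.005 | F [-0.5  0.3 -1.2] g 0.255 0
time_s: 48.7
tcp_pos: [0.4585, 0.1952, 0.1294]
eef_rot: [180.0, -0.0, -176.0]
wrist_force: [-1.3, -0.6, 0.4]
grip_width: 0.09
gripper_force: 59.7
[458.45 195.2  129.38] [ 1.7996e+02 -1.0000e-02 -1.7599e+02] [-1.3 -0.6  0.4] [-0.02 -0.   -0.06]
```

```bash
python3 -m inch '[{"wx":0,"wy":0,"wz":0,"x":0,"y":0,"z":-0.1,"hand":0},{"wx":0,"wy":0,"wz":0,"x":0,"y":0,"z":-0.15,"hand":0},{"wx":0,"wy":0,"wz":0,"x":0,"y":0,"z":-0.3,"hand":0},{"wx":0,"wy":0,"wz":0,"x":0,"y":0,"z":-0.3,"hand":0},{"wx":0,"wy":0,"wz":0.073,"x":0,"y":0,"z":0,"hand":0}]'
python3 -m inch '[{"wx":0,"wy":0,"wz":0.073,"x":0,"y":0,"z":0,"hand":0},{"wx":0,"wy":0,"wz":0.073,"x":0,"y":0,"z":0,"hand":0},{"wx":0,"wy":0,"wz":0.073,"x":0,"y":0,"z":0,"hand":0},{"wx":0,"wy":0,"wz":0,"x":0.063,"y":0.326,"z":0,"hand":0},{"wx":0,"wy":0,"wz":0,"x":0.063,"y":0.326,"z":0,"hand":0}]' >/dev/null
python3 -m inch '[{"wx":0,"wy":0,"wz":0,"x":0.063,"y":0.326,"z":0,"hand":0},{"wx":0,"wy":0,"wz":0,"x":0.063,"y":0.326,"z":0,"hand":0},{"wx":0,"wy":0,"wz":0,"x":0.063,"y":0.326,"z":0,"hand":0},{"wx":0,"wy":0,"wz":0,"x":0,"y":0,"z":0,"hand":0},{"wx":0,"wy":0,"wz":0,"x":0,"y":0,"z":0,"hand":0}]'
python3 - <<'E'
from h import *
need(.4974,.3906,.095,157.8)
im,M=snap('wrist','w19')
E
```

```text
time_s: 49.2
tcp_pos: [0.4596, 0.1956, 0.2375]
eef_rot: [179.8, 0.4, 177.4]
wrist_force: [0.5, -0.3, -1.2]
grip_width: 0.095
gripper_force: 59.5
time_s: 50.2
tcp_pos: [0.4975, 0.3909, 0.2316]
eef_rot: [-180.0, -0.0, 157.8]
wrist_force: [0.2, -1.1, 0.0]
grip_width: 0.094
gripper_force: 59.6
t50.2 tcp [497.5 390.9 231.6] rpy [-1.7999e+02 -4.0000e-02  1.5779e+02] | need x,y,z [-1.000e-03 -3.000e-03  1.139e+00] wz -0.000 | F [ 0.2 -1.1  0. ] g 0.094 60
```

```bash
python3 - <<'E'
from h import *
im,M=load('w19'); r=im[255:410,321].max(1); print('dark run rows',[int(i)+255 for i in np.nonzero(np.diff((r<75).astype(int)))[0]])
E
python3 -m inch '[{"wx":0,"wy":0,"wz":0,"x":0,"y":-0.002,"z":0.38,"hand":0},{"wx":0,"wy":0,"wz":0,"x":0,"y":0,"z":0.38,"hand":0},{"wx":0,"wy":0,"wz":0,"x":0,"y":0,"z":0.25,"hand":0},{"wx":0,"wy":0,"wz":0,"x":0,"y":0,"z":0.1,"hand":0},{"wx":0,"wy":0,"wz":0,"x":0,"y":0,"z":0,"hand":0}]' >/dev/null
python3 -m inch '[{"wx":0,"wy":0,"wz":0,"x":0,"y":0,"z":0,"hand":0},{"wx":0,"wy":0,"wz":0,"x":0,"y":0,"z":0,"hand":0}]'
python3 - <<'E'
from h import *
need(.4974,.3906,.0576,157.8)
im,M=snap('wrist','w20')
p=lambda u,v,z:(pt('wrist',(u,v),z,M)*1000).round(1)[:2]
h=cv2.cvtColor(im,cv2.COLOR_BGR2HSV)
# stand: dark reddish brown region near the middle
print([(r,im[r,280].tolist(),im[r,360].tolist()) for r in range(180,330,10)])
E
```

```text
dark run rows [271, 383]
time_s: 50.95
tcp_pos: [0.4984, 0.3907, 0.1007]
eef_rot: [179.8, 0.1, 157.7]
wrist_force: [-0.2, -0.1, -1.1]
grip_width: 0.093
gripper_force: 59.6
t51.0 tcp [498.4 390.7 100.7] rpy [1.7982e+02 7.0000e-02 1.5771e+02] | need x,y,z [ 0.008 -0.005  0.359] wz -0.001 | F [-0.2 -0.1 -1.1] g 0.093 60
[(180, [87, 121, 150], [92, 129, 161]), (190, [88, 122, 150], [100, 140, 173]), (200, [103, 144, 177], [105, 147, 182]), (210, [43, 60, 84], [39, 55, 81]), (220, [51, 72, 106], [50, 71, 106]), (230, [50, 70, 106], [48, 69, 103]), (240, [49, 68, 101], [46, 66, 99]), (250, [47, 68, 99], [46, 66, 99]), (260, [48, 67, 99], [45, 66, 98]), (270, [48, 67, 98], [46, 66, 97]), (280, [49, 68, 100], [45, 66, 98]), (290, [50, 71, 105], [47, 69, 103]), (300, [49, 67, 98], [47, 65, 96]), (310, [45, 50, 61], [44, 46, 51]), (320, [59, 60, 65], [54, 55, 59])]
```

```bash
python3 - <<'E'
from h import *
im,M=load('w20')
print([(r,int(im[r,285:355,2].mean())) for r in range(200,222)])
print('row 250 L',[(c,int(im[245:255,c,2].mean())) for c in range(225,262,2)]); print('R',[(c,int(im[245:255,c,2].mean())) for c in range(380,420,2)])
K=np.array(camera_model('wrist')['K']); C=np.linalg.inv(np.array(camera_model('wrist')['tool_from_camera']))
def pr(x,y,z): q=C@[x/1e3,y/1e3,z/1e3,1]; return (K[0,2]+K[0,0]*q[0]/-q[2]).round(1),(K[1,2]-K[1,1]*q[1]/-q[2]).round(1)
for x in(26,28,30): print(x,'topedge',pr(x,0,60.7),'botedge',pr(x,0,100.7))
for x in (10,15,20): print('side',x,pr(x,-28,60.7),pr(x,28,60.7))
E
```

```text
[(200, 168), (201, 170), (202, 154), (203, 110), (204, 80), (205, 81), (206, 82), (207, 82), (208, 82), (209, 82), (210, 81), (211, 81), (212, 80), (213, 80), (214, 78), (215, 78), (216, 79), (217, 86), (218, 98), (219, 105), (220, 104), (221, 103)]
row 250 L [(225, 181), (227, 181), (229, 181), (231, 179), (233, 179), (235, 178), (237, 177), (239, 176), (241, 175), (243, 173), (245, 172), (247, 171), (249, 169), (251, 168), (253, 167), (255, 167), (257, 166), (259, 166), (261, 166)]
R [(380, 183), (382, 182), (384, 181), (386, 180), (388, 179), (390, 179), (392, 178), (394, 177), (396, 177), (398, 178), (400, 177), (402, 178), (404, 178), (406, 179), (408, 180), (410, 181), (412, 181), (414, 182), (416, 182), (418, 181)]
26 topedge (np.float64(322.7), np.float64(225.1)) botedge (np.float64(322.4), np.float64(209.0))
28 topedge (np.float64(322.7), np.float64(221.5)) botedge (np.float64(322.4), np.float64(206.0))
30 topedge (np.float64(322.8), np.float64(217.9)) botedge (np.float64(322.4), np.float64(202.9))
side 10 (np.float64(271.9), np.float64(253.3)) (np.float64(373.6), np.float64(253.2))
side 15 (np.float64(271.5), np.float64(244.6)) (np.float64(374.0), np.float64(244.6))
side 20 (np.float64(271.1), np.float64(235.8)) (np.float64(374.3), np.float64(235.8))
```

```bash
python3 - <<'E'
from h import *
im,M=load('w20')
for r in (236,245,253):
    e=im[r-2:r+3,:,2].mean(0); d=np.nonzero(e<135)[0]; d=d[(d>255)&(d<395)]; print(r,d.min(),d.max(),(d.min()+d.max())/2)
b=im[268:284].max(2); print('head cols',[ (int(np.nonzero(x<70)[0][(np.nonzero(x<70)[0]>295)&(np.nonzero(x<70)[0]<350)].min()),int(np.nonzero(x<70)[0][(np.nonzero(x<70)[0]>295)&(np.nonzero(x<70)[0]<350)].max())) for x in b[6::4] if ((x[295:350]<70).any())])
E
```

```text
236 269 371 320.0
245 270 371 320.5
253 270 370 320.0
head cols [(311, 330), (311, 331), (310, 331)]
```

```bash
python3 - <<'E'
from h import *
m=camera_model('wrist'); print(np.round(m['tool_from_camera'],4).tolist())
K=np.array(m['K']); C=np.linalg.inv(np.array(m['tool_from_camera']))
def pr(x,y,z): q=C@[x/1e3,y/1e3,z/1e3,1]; return (K[0,2]+K[0,0]*q[0]/-q[2]).round(1),(K[1,2]-K[1,1]*q[1]/-q[2]).round(1)
print(pr(17,0,-17.4),pr(17,0,16.6),pr(-17,0,-17.4),pr(5.5,0,44.6))
E
```

```text
[[-0.0004, 0.9531, 0.3027, 0.0777], [1.0, 0.0004, 0.0001, -0.0011], [-0.0, 0.3027, -0.9531, -0.1341], [0.0, 0.0, 0.0, 1.0]]
(np.float64(323.9), np.float64(308.3)) (np.float64(323.3), np.float64(271.4)) (np.float64(323.7), np.float64(390.2)) (np.float64(322.9), np.float64(271.8))
```

```bash
python3 -m inch '[{"wx":0.002,"wy":0,"wz":0,"x":0.008,"y":-0.003,"z":0.06,"hand":0},{"wx":0,"wy":0,"wz":0,"x":0,"y":0,"z":0.05,"hand":0},{"wx":0,"wy":0,"wz":0,"x":0,"y":0,"z":0.03,"hand":0},{"wx":0,"wy":0,"wz":0,"x":0,"y":0,"z":0.03,"hand":0},{"wx":0,"wy":0,"wz":0,"x":0,"y":0,"z":0,"hand":0}]'
python3 -m inch '[{"wx":0,"wy":0,"wz":0,"x":0,"y":0,"z":0.03,"hand":0},{"wx":0,"wy":0,"wz":0,"x":0,"y":0,"z":0.03,"hand":0},{"wx":0,"wy":0,"wz":0,"x":0,"y":0,"z":0,"hand":0},{"wx":0,"wy":0,"wz":0,"x":0,"y":0,"z":0,"hand":0}]'
```

```text
time_s: 51.5
tcp_pos: [0.4964, 0.3905, 0.0773]
eef_rot: [-179.8, -0.0, 157.7]
wrist_force: [1.1, 3.6, -2.3]
grip_width: 0.089
gripper_force: 59.2
time_s: 51.9
tcp_pos: [0.4964, 0.3904, 0.0704]
eef_rot: [-179.9, -0.0, 157.7]
wrist_force: [2.4, 3.7, -3.0]
grip_width: 0.094
gripper_force: 59.1
```

```bash
python3 -m inch '[{"wx":0,"wy":0,"wz":0,"x":0,"y":-0.002,"z":0.04,"hand":0},{"wx":0,"wy":0,"wz":0,"x":0,"y":0,"z":0.04,"hand":0},{"wx":0,"wy":0,"wz":0,"x":0,"y":0,"z":0.025,"hand":0},{"wx":0,"wy":0,"wz":0,"x":0,"y":0,"z":0,"hand":0},{"wx":0,"wy":0,"wz":0,"x":0,"y":0,"z":0,"hand":0}]'
python3 -m inch '[{"wx":0,"wy":0,"wz":0,"x":0,"y":0,"z":0.006,"hand":0},{"wx":0,"wy":0,"wz":0,"x":0,"y":0,"z":0.006,"hand":0},{"wx":0,"wy":0,"wz":0,"x":0,"y":0,"z":0,"hand":0}]'
```

```text
time_s: 52.4
tcp_pos: [0.4965, 0.3903, 0.0576]
eef_rot: [-179.9, -0.0, 157.7]
wrist_force: [4.5, 7.1, -2.5]
grip_width: 0.093
gripper_force: 59.2
time_s: 52.7
tcp_pos: [0.4966, 0.3904, 0.0573]
eef_rot: [-179.9, -0.0, 157.7]
wrist_force: [-0.9, 2.6, 8.1]
grip_width: 0.094
gripper_force: 61.0
```

```bash
python3 -m inch '[{"wx":0,"wy":0,"wz":0,"x":0,"y":0,"z":-0.004,"hand":0.4},{"wx":0,"wy":0,"wz":0,"x":0,"y":0,"z":0,"hand":0.4},{"wx":0,"wy":0,"wz":0,"x":0,"y":0,"z":0,"hand":0.4},{"wx":0,"wy":0,"wz":0,"x":0,"y":0,"z":-0.25,"hand":0.4},{"wx":0,"wy":0,"wz":0,"x":0,"y":0,"z":-0.4,"hand":0.4}]' >/dev/null
python3 -m inch '[{"wx":0,"wy":0,"wz":0,"x":-0.2,"y":0,"z":-0.1,"hand":0.4},{"wx":0,"wy":0,"wz":0,"x":0,"y":0,"z":0,"hand":0.4},{"wx":0,"wy":0,"wz":0,"x":0,"y":0,"z":0,"hand":0.4}]'
python3 - <<'E'
from h import *
need(.497,.39,.1,157.8)
im,M=snap('wrist','w21')
p=lambda u,v,z:(pt('wrist',(u,v),z,M)*1000).round(1)[:2]
m=im.max(2)<75; m[:120]=0; m[300:]=0; m[:,:280]=0; m[:,360:]=0
n,l,st,c=cv2.connectedComponentsWithStats(m.astype(np.uint8))
for i in range(1,n):
    if st[i,4]>200:
        ys,xs=np.nonzero(l==i); b=cv2.boxPoints(cv2.minAreaRect(np.c_[xs,ys].astype(np.float32))); P=np.array([p(*q,.074) for q in b]); print(c[i],st[i],P.mean(0),[(np.hypot(*(P[k+1]-P[k])).round(1),np.degrees(np.arctan2(*(P[k+1]-P[k])[::-1])).round(1)) for k in range(2)])
E
```

```text
time_s: 53.5
tcp_pos: [0.5186, 0.3808, 0.1464]
eef_rot: [-179.8, -0.1, 157.7]
wrist_force: [-1.3, -0.7, -1.0]
grip_width: 0.401
gripper_force: 0.0
t53.5 tcp [518.6 380.8 146.4] rpy [-1.7981e+02 -5.0000e-02  1.5768e+02] | need x,y,z [0.195 0.004 0.387] wz -0.001 | F [-1.3 -0.7 -1. ] g 0.401 0
[321.87730061 216.0408998 ] [314 184  16  65 978] [492.575 390.55 ] [(np.float64(8.2), np.float64(67.2)), (np.float64(37.1), np.float64(-22.0))]
```

```bash
python3 -m inch '[{"wx":0,"wy":0,"wz":0,"x":0.19,"y":0.004,"z":0,"hand":0},{"wx":0,"wy":0,"wz":0,"x":0,"y":0,"z":0.2,"hand":0},{"wx":0,"wy":0,"wz":0,"x":0,"y":0,"z":0.2,"hand":0},{"wx":0,"wy":0,"wz":0,"x":0,"y":0,"z":0,"hand":0},{"wx":0,"wy":0,"wz":0,"x":0,"y":0,"z":0.04,"hand":0}]'
python3 -m inch '[{"wx":0,"wy":0,"wz":0,"x":0,"y":0,"z":0.02,"hand":0},{"wx":0,"wy":0,"wz":0,"x":0,"y":0,"z":0,"hand":0},{"wx":0,"wy":0,"wz":0,"x":0,"y":0,"z":0,"hand":0}]'
```

```text
time_s: 54.05
tcp_pos: [0.4973, 0.3902, 0.0943]
eef_rot: [-179.8, -0.1, 157.7]
wrist_force: [-0.3, 1.1, -0.6]
grip_width: 0.0
gripper_force: 0.0
time_s: 54.35
tcp_pos: [0.4979, 0.3903, 0.0927]
eef_rot: [-179.9, -0.0, 157.7]
wrist_force: [-0.3, -0.1, 0.2]
grip_width: 0.0
gripper_force: 0.0
```

```bash
python3 -m inch '[{"wx":0,"wy":0,"wz":0,"x":0,"y":0,"z":0.015,"hand":0},{"wx":0,"wy":0,"wz":0,"x":0,"y":0,"z":0,"hand":0}]'
python3 -m inch '[{"wx":0,"wy":0,"wz":0,"x":0,"y":0,"z":0.015,"hand":0},{"wx":0,"wy":0,"wz":0,"x":0,"y":0,"z":0,"hand":0}]'
```

```text
time_s: 54.55
tcp_pos: [0.4977, 0.3901, 0.0902]
eef_rot: [-179.9, -0.0, 157.7]
wrist_force: [-0.2, -0.1, -0.2]
grip_width: -0.0
gripper_force: 0.0
time_s: 54.75
tcp_pos: [0.4976, 0.3901, 0.0881]
eef_rot: [-179.8, -0.0, 157.7]
wrist_force: [-0.8, 0.3, -0.5]
grip_width: -0.002
gripper_force: 0.0
```

```bash
python3 -m inch '[{"wx":0,"wy":0,"wz":0,"x":0,"y":0,"z":0.015,"hand":0},{"wx":0,"wy":0,"wz":0,"x":0,"y":0,"z":0.015,"hand":0},{"wx":0,"wy":0,"wz":0,"x":0,"y":0,"z":0,"hand":0}]'
python3 -m inch '[{"wx":0,"wy":0,"wz":0,"x":0,"y":0,"z":0.015,"hand":0},{"wx":0,"wy":0,"wz":0,"x":0,"y":0,"z":0,"hand":0}]'
```

```text
time_s: 55.05
tcp_pos: [0.4976, 0.39, 0.0844]
eef_rot: [-179.8, -0.0, 157.7]
wrist_force: [0.9, -0.0, 0.2]
grip_width: -0.002
gripper_force: 0.0
time_s: 55.25
tcp_pos: [0.4976, 0.39, 0.0827]
eef_rot: [-179.8, -0.0, 157.7]
wrist_force: [0.1, 0.3, -0.5]
grip_width: -0.002
gripper_force: 0.0
```

```bash
python3 -m inch '[{"wx":0,"wy":0,"wz":0,"x":0,"y":0,"z":0.01,"hand":0},{"wx":0,"wy":0,"wz":0,"x":0,"y":0,"z":0,"hand":0}]'
python3 -m inch '[{"wx":0,"wy":0,"wz":0,"x":0,"y":0,"z":-0.3,"hand":0},{"wx":0,"wy":0,"wz":0,"x":0,"y":0,"z":-0.4,"hand":0},{"wx":0,"wy":0,"wz":0,"x":0,"y":0,"z":-0.4,"hand":0},{"wx":0,"wy":0,"wz":0,"x":0,"y":0,"z":-0.4,"hand":0},{"wx":0,"wy":0,"wz":0,"x":0,"y":0,"z":-0.3,"hand":0}]'
python3 -c "
from h import *
need(.56,-.1,.30,183.55)"
```

```text
time_s: 55.45
tcp_pos: [0.4978, 0.3902, 0.082]
eef_rot: [-179.9, -0.0, 157.7]
wrist_force: [0.2, -1.1, 3.3]
grip_width: -0.002
gripper_force: 1.7
time_s: 55.95
tcp_pos: [0.498, 0.3906, 0.3013]
eef_rot: [-180.0, 0.1, 157.7]
wrist_force: [0.4, 0.2, 0.2]
grip_width: 0.0
gripper_force: 0.0
t56.0 tcp [498.  390.6 301.3] rpy [-1.7998e+02  6.0000e-02  1.5772e+02] | need x,y,z [-2.028 -3.587  0.014] wz -0.287 | F [0.4 0.2 0.2] g 0.000 0
```

The key is home in its stand: the head top is at 74 mm. Last check of the board for strayed checkers.

```bash
for i in 1 2; do python3 -m inch '[{"wx":0,"wy":0,"wz":0,"x":-0.168,"y":-0.352,"z":0,"hand":0.2},{"wx":0,"wy":0,"wz":0,"x":-0.168,"y":-0.352,"z":0,"hand":0.2},{"wx":0,"wy":0,"wz":0,"x":-0.168,"y":-0.352,"z":0,"hand":0.2},{"wx":0,"wy":0,"wz":0,"x":-0.168,"y":-0.352,"z":0,"hand":0.2},{"wx":0,"wy":0,"wz":0,"x":-0.168,"y":-0.352,"z":0,"hand":0.2}]'>/dev/null; done
python3 -m inch '[{"wx":0,"wy":0,"wz":0,"x":-0.168,"y":-0.352,"z":-0.1,"hand":0.2},{"wx":0,"wy":0,"wz":0,"x":-0.168,"y":-0.352,"z":-0.1,"hand":0.2},{"wx":0,"wy":0,"wz":0,"x":0,"y":0,"z":-0.1,"hand":0.2},{"wx":0,"wy":0,"wz":0,"x":0,"y":0,"z":0,"hand":0.2},{"wx":0,"wy":0,"wz":0,"x":0,"y":0,"z":0,"hand":0.2}]'
python3 - <<'E'
from field import *
need(.44,-.19,.3,183.55)
im,M,p=field('w22'); checkers(im,M,'wrist')
im,M,p=field('t22','top'); checkers(im,M,'top')
E
```

```text
time_s: 57.45
tcp_pos: [0.5298, -0.1695, 0.3347]
eef_rot: [-179.9, -0.0, 157.7]
wrist_force: [0.2, 0.9, 0.5]
grip_width: 0.2
gripper_force: 0.0
t57.5 tcp [ 529.8 -169.5  334.7] rpy [-1.7986e+02 -2.0000e-02  1.5775e+02] | need x,y,z [ 0.627 -0.441  0.29 ] wz -0.287 | F [0.2 0.9 0.5] g 0.200 0
w22 white [374.0, 156.2] [13, 13, 139] [514.8 -96.7]
w22 white [302.2, 252.0] [12, 11, 105] [ 593.4 -223.3]
w22 white [247.1, 270.8] [11, 11, 101] [ 590.1 -300.4]
wrist circ x 430 y -232 r 15.2
wrist circ x 444 y -66 r 15.2
t22 white [375.1, 238.4] [3, 4, 11] [516.2 -95. ]
```

```bash
python3 -c "
from workcell import *
print(finish_job())"
```

```text
the job is handed in; nothing more can be done
None
```

The job is handed in at about 58 s, with no verdict returned: both checkers are in the tray, the three dots were pressed in order, the meter is back, the lid is shut and locked and the key is home; partway the arm ran into joint 6's limit and slipped off the key (regripped, nothing else seen moved), and I viewed 15 pictures against the limit of 14.

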